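# Unload gel cassettes from the soak tank into the draining rack

### The job

Unload the soak tank: lift the blue hood off the white tank by its handle and set it down, handle up, inside the grey parking tray; then slide every gel cassette straight up out of its slot by its top edge and stand each one upright, right down in a groove of its own in the green draining rack. When the tank is empty, put the hood back squarely on it. Never let a cassette or the hood fall over, and leave the other things on the bench where they are.

Things in the scene. Friction and masses are not known exactly. Their poses are not given: they have to be found in the camera images.
- tank: White open soak tank, fixed; origin under its centre, x across, y along, z up. Walls 76 (x) x 156 (y) mm outside, 53 mm high; outer flange 100 x 180 mm with its top at z = 40 mm carries the hood. Four upright slots, 11 mm wide, at y = -60, -20, 20, 60 mm, full or empty; floor at z = 5 mm.
- hood: Loose blue hood, hollow, open below, 91 (x) x 171 (y) x 62 (z) mm, inside 85 x 165 x 58 mm, about 0.15 kg. Origin at the centre of its lower rim, y along its length, z up. Starts on the tank's flange (origin 40 mm above the tank's), round the tank walls with 4.5 mm play each side, overlapping them by 13 mm. A half turn makes no difference.
- hood_handle (a point): Centre of the hood's white bar handle, 80 mm above the hood's origin: bar 14 mm thick (hood's x), 60 mm long (y), 20 mm tall; its top is 90 mm and underside 70 mm above the hood's origin (8 mm above the roof); a pad joins it to the roof.
- tray: Loose grey parking tray, 112 (x) x 192 (y) mm outside, 104 x 184 mm inside, rim 14 mm high, floor at z = 4 mm, 0.6 kg; origin under its centre, y along its length, z up. The hood stands on its floor, lengthwise, with about 6.5 mm play on every side.
- rack: Loose green draining rack, 86 (x) x 192 (y) x 46 (z) mm, 1.2 kg; origin under its centre, y along its length, z up. Four grooves run across it (along x): 14 mm wide (in y), 76 mm long inside their end walls (which stand 36 mm high), floors at z = 6 mm, at y = -75, -25, 25, 75 mm.
- rack_groove0 (a point): Centre of the floor of rack groove 0 (at y = -75 mm, z = 6 mm in the rack's frame).
- rack_groove1 (a point): Centre of the floor of rack groove 1 (at y = -25 mm, z = 6 mm in the rack's frame).
- rack_groove2 (a point): Centre of the floor of rack groove 2 (at y = 25 mm, z = 6 mm in the rack's frame).
- rack_groove3 (a point): Centre of the floor of rack groove 3 (at y = 75 mm, z = 6 mm in the rack's frame).
- cassette_1: Gel cassette: light grey rigid plate, amber window, orange band along its top edge, 64 (x) x 8 (y, thickness) x 85 (z) mm, 45 g; origin at the centre of its lower edge, z up. Both faces alike. Starts upright on the tank floor in one of its slots, thickness along the tank's y, its top 37 mm above the tank walls. Absent in some runs (None).
- cassette_2: Gel cassette: light grey rigid plate, amber window, orange band along its top edge, 64 (x) x 8 (y, thickness) x 85 (z) mm, 45 g; origin at the centre of its lower edge, z up. Both faces alike. Starts upright on the tank floor in one of its slots, thickness along the tank's y, its top 37 mm above the tank walls. Absent in some runs (None).
- cassette_3: Gel cassette: light grey rigid plate, amber window, orange band along its top edge, 64 (x) x 8 (y, thickness) x 85 (z) mm, 45 g; origin at the centre of its lower edge, z up. Both faces alike. Starts upright on the tank floor in one of its slots, thickness along the tank's y, its top 37 mm above the tank walls. Absent in some runs (None).
- cassette_4: Gel cassette: light grey rigid plate, amber window, orange band along its top edge, 64 (x) x 8 (y, thickness) x 85 (z) mm, 45 g; origin at the centre of its lower edge, z up. Both faces alike. Starts upright on the tank floor in one of its slots, thickness along the tank's y, its top 37 mm above the tank walls. Absent in some runs (None).
- timer: White bench timer with blue and red keys, 62 x 62 x 18 mm; origin under its centre. Bystander.
- tape: Roll of cream tape, 72 mm across, 19 mm high, lying flat; origin under its centre. Bystander.
- amber_bottle: Amber glass bottle with blue cap, 60 mm across, 124 mm high; origin under its centre. Bystander.
- pen: Blue marker pen lying on the bench, 136 mm long, 12 mm high; origin under its centre. Bystander.
Not all that is in view belongs to the job. Of the things that look like the tray, the larger one is meant.

How it is judged (in metres and radians):
On the way, in this order (a step that is already met when the one before it is completed fails the run):
1. the hood stands released inside the parking tray, handle up (z of hood in the frame of tray between -0.002 and 0.01 m and x of hood in the frame of tray between -0.012 and 0.012 m and y of hood in the frame of tray between -0.012 and 0.012 m and angle between hood's own z axis and vertical below 0.08 rad and linear speed of hood below 0.03 m/s and contact force between hood and the fingers below 0.5 N), for 0.2 s.
2. every cassette stands in a groove of the draining rack (z of cassette_1 in the frame of rack between 0 and 0.014 m and x of cassette_1 in the frame of rack between -0.012 and 0.012 m and y of cassette_1 in the frame of rack between -0.085 and 0.085 m and angle between each of cassette_1, cassette_2, cassette_3, cassette_4's own z axis and vertical below 0.3 rad and linear speed of each of cassette_1, cassette_2, cassette_3, cassette_4 below 0.03 m/s and z of cassette_2 in the frame of rack between 0 and 0.014 m and x of cassette_2 in the frame of rack between -0.012 and 0.012 m and y of cassette_2 in the frame of rack between -0.085 and 0.085 m and z of cassette_3 in the frame of rack between 0 and 0.014 m and x of cassette_3 in the frame of rack between -0.012 and 0.012 m and y of cassette_3 in the frame of rack between -0.085 and 0.085 m and z of cassette_4 in the frame of rack between 0 and 0.014 m and x of cassette_4 in the frame of rack between -0.012 and 0.012 m and y of cassette_4 in the frame of rack between -0.085 and 0.085 m), for 0.2 s.
At the end, for the whole second after the job is handed in: The hood rests released on the tank's flange (within 6 mm in height, 8 mm sideways, 0.08 rad level) and every cassette that was in the tank stands at rest in a groove of the rack: its lower edge within 8 mm of the groove floor, centred within 12 mm along the groove, upright within 0.3 rad (all of step 2 and z of hood in the frame of tank between 0.034 and 0.046 m and x of hood in the frame of tank between -0.008 and 0.008 m and y of hood in the frame of tank between -0.008 and 0.008 m and angle between hood's own z axis and vertical below 0.08 rad and linear speed of hood below 0.03 m/s and contact force between hood and the fingers below 0.5 N); the robot touches nothing.
It fails at once if a cassette or the hood falls over (tilts more than 1 rad) (angle between any of cassette_1, cassette_2, cassette_3, cassette_4, hood's own z axis and vertical above 1 rad).
It fails at once if a bystander (timer, bottle, pen) is moved more than 3 cm (distance of any of timer, amber_bottle, pen from where it was at the start of the episode above 0.03 m).
Of cassette_1, cassette_2, cassette_3, cassette_4 only 3 to 4 are there at a start; the rules pass over those that are not, and their reading is None.
At some moment in a run one of tray, rack may be knocked a few centimetres aside while the robot is not near it.
It also fails if it takes over 200 s, if anything falls off the work surface, if the arm or the gripper's body presses on something with over 40 N, if the wrist force passes 120 N, or if a joint passes its speed limit or range.

### The arm

A 6-joint arm with a two-finger parallel gripper is mounted at the origin on a cart in front of the work surface, level with it; the furniture and walls round the work are solid. World frame = base frame: x ahead of the robot, y to its left, z up, the work surface at z = 0. Lengths are in mm, angles in degrees, forces in N, time in s.
With the tool pointing down it reaches from about 350 to 850 mm from the base axis. Payload 8.1 kg.
Tool frame: the origin (TCP) lies midway between the tips of the shut fingers; the grasp point (between the pads) lies 19 mm behind it; z points along the fingers, y is the line along which they close (so a half turn about z gives the same grasp; the last joint's range is limited). The gripper opens to 85 mm and grips with 20 to 120 N. Pads are 22 mm wide; open, the fingers measure 114 mm over their backs; the gripper's body (76 mm by 85 mm) begins 54 mm behind the grasp point. The pads swing forward as they close: fully open they stand 13 mm farther back than shut.
Start: joints at [-75.481, 7.471, 85.268, -0, 87.261, -4.893], TCP at [199.433, -565.89, 209.192] pointing down, gripper open.
Joint ranges: [-169.43, 169.43], [-51.17, 129.36], [1.28, 143.12], [-76.62, 256.62], [0, 156.53], [-152.29, 152.29]. Speed limits (degrees/s): [136.94, 136.94, 159.86, 180, 180, 180].

### API

Orientations are given as [roll, pitch, yaw] about the fixed x, y, z axes, in that order (R = Rz(yaw) Ry(pitch) Rx(roll)).
In Python, from bench import sense, snapshot, camera_params, hand_in, masks_of, pinpoint gives the robot as it stands.
- The arm moves only by the tool step_arm, never from a script. Its argument "targets" is a list of rows, each an object with "angular": the turn, a rotation vector about the tool's x, y, z scaled (see below), a list of three; "dp": the shift along the tool's x, y, z scaled (see below), a list of three; "fingers": the closure, from 0 (fully open) to 1 (shut). A call has exactly 8 rows; each row is the pose to reach, as a shift and turn from the pose commanded when the call began, along the tool's axes at that moment, turning the shorter way round; what a row does not reach only later rows make up. The controller multiplies each number of a shift by 0.2 m and each number of a turn by 180 degrees. A row lasts 1/8 s, in which the tool goes at most 62.5 mm and 10.7 degrees, less where a joint would pass 70% of its speed; a pose out of reach is approached as far as the arm can. A call with a number of a shift or a turn outside -1 to 1 is refused whole. A call with a gripper value outside its range is refused whole. The fingers move at their own pace and stop on an object; "newtons" is the grip in N (left out, the last holds). Time passes only in rows, so rows that repeat a pose let the fingers close, or fill a call up. It gives the time, the measured TCP pose, the force, the opening and the grip force at its end, in the units of the state.
- sense(): the state, without advancing time (a new reading comes with each control period).
- snapshot(name): name is "side" or "top" or "wrist"; returns the picture (384x512x3 uint8, blue, green, red); there is no depth.
- camera_params(name): a dict with "vfov" (degrees; the focal length in pixels is half the picture's height over the tangent of half this angle, whatever the lens; pixels are square), "cx", "cy" (the principal point, pixels), "R" (3x3) and "t" (3): a world point X has camera coordinates R X + t. Camera axes: x right, y down, z forward; pixel columns grow to the right and rows downward; lengths in mm; the calibration is good to about 2 mm. A picture is of the moment at which its call begins: read the wrist's pose just before it. camera_params takes no time and is no camera call; for the wrist camera it gives the pose at the moment of the call.
- hand_in(): hands the job in; it is judged then, once.
Trained networks look in the newest picture that a camera, given by its name, has taken for a name from the list of things; names that differ only in an ending like _2 or _b are one class to them, and where a whole thing is asked for, a point or a joint stands for the part that bears it (a point fixed in the world has none). Each returns a list of dicts, best first, with "conf" (0 to 1); they miss things now and then, are a little off and sometimes report something else, mostly with a low value. They report only what shows in the picture. A call takes as long as a camera call. They do not tell look-alikes from the thing itself.
- masks_of(camera, label): "pixels" (384x512 bool, what is visible of it) and "at" ([column, row] in pixels, amid what is visible of it).
- pinpoint(camera, label): "at" ([column, row] in pixels: a listed point, or the origin of a listed thing).
The state is a dict: "time": time; "joint_pos": joint angles; "qd": joint speeds; "joint_efforts": joint torques, N m; "tool_pos": TCP position; "tcp_rot": TCP orientation; "ft_force": force on the tool from outside, world axes, zero at the start; "wrist_torque": the same for the moment, N m; "finger_gap": finger opening in mm; "grip_force": force on a finger pad.
Only numpy, scipy, OpenCV 4.12 (cv2) and the standard library are available. Lean on these libraries where they do the work, as an engineer would, in place of code of your own. Each camera call takes 0.05 s, during which the arm holds its last target. There are 200 camera calls.

## Working session

There is one attempt and no reset: what is moved stays moved. The work goes in short steps, Python scripts to look and compute and a tool call to move; the robot and the scene stay as the last step left them, time stands still between calls to the robot, and variables do not carry over. Pictures are saved under pics/ and viewed, at most 14 in all, crops included, and the job is handed in when it is done.

Besides the shell and the picture viewer there is one more tool, called by a JSON object that holds its "op" and its "data". step_arm: Moves the arm, as the interface text tells. Its arguments: {"type":"object","properties":{"targets":{"type":"array","items":{"type":"object","properties":{"angular":{"type":"array","items":{"type":"number","minimum":-1,"maximum":1}},"dp":{"type":"array","items":{"type":"number","minimum":-1,"maximum":1}},"fingers":{"type":"number"}}}},"newtons":{"type":"number"}},"required":["targets"]}

```bash
mkdir -p pics; ls; python3 - <<'E'
from bench import *
import cv2,json,numpy as np
print(sense())
for c in ("side","top","wrist"):
    im=snapshot(c); cv2.imwrite(f"pics/a_{c}.png",im)
    p=camera_params(c); print(c,{k:np.round(np.array(v),3).tolist() for k,v in p.items()})
    for l in ("tank","hood","hood_handle","tray","rack","rack_groove0","rack_groove3","timer","tape","amber_bottle","pen"):
        if c!="wrist": print(c,l,[(np.round(d["at"],1).tolist(),round(d["conf"],2)) for d in pinpoint(c,l)])
E
```

```text
pics
{'time': 0.0, 'joint_pos': array([-7.54811244e+01,  7.51470373e+00,  8.53303265e+01,  1.50652208e-03,
        8.72606570e+01, -4.89107970e+00]), 'qd': array([-0.03254741,  0.02938667, -0.10659808, -0.02408655,  0.02615794,
        0.09932431]), 'joint_efforts': array([-1.57234932e-03, -5.69389343e+01, -5.00554705e+01, -1.56667143e-04,
        1.44789956e-02,  5.61760185e-07]), 'tool_pos': array([ 199.29665246, -565.30743098,  208.13864062]), 'tcp_rot': array([-1.79894826e+02, -1.05102615e-02,  1.94098723e+01]), 'ft_force': array([ 0.73466592, -0.19173672, -0.37804296]), 'wrist_torque': array([ 0.00945332,  0.03225887, -0.0194878 ]), 'grip_force': 0.0, 'finger_gap': 85.37222329180973}
side {'vfov': 50.094, 'cx': 255.509, 'cy': 193.66, 'R': [[-0.839, -0.544, -0.007], [-0.313, 0.493, -0.812], [0.445, -0.679, -0.584]], 't': [509.063, 253.933, 1034.509]}
side tank [([270.9, 217.3], 0.56)]
side hood [([271.7, 204.6], 0.63)]
side hood_handle [([276.3, 184.2], 0.67)]
side tray [([282.8, 174.9], 0.68), ([333.3, 188.8], 0.67), ([239.6, 191.2], 0.16)]
side rack [([227.4, 276.2], 0.95)]
sid
[... 766 characters left out ...]
 0.96), ([364.7, 235.6], 0.95)]
top rack [([173.7, 221.8], 0.95)]
top rack_groove0 [([167.3, 219.8], 0.91), ([183.9, 217.7], 0.84), ([146.7, 220.3], 0.82), ([204.8, 214.6], 0.65)]
top rack_groove3 [([167.3, 219.8], 0.91), ([183.9, 217.7], 0.84), ([146.7, 220.3], 0.82), ([204.8, 214.6], 0.65)]
top timer [([294.4, 149.6], 0.63), ([275.9, 266.3], 0.55)]
top tape [([211.2, 146.8], 0.79)]
top amber_bottle [([251.3, 134.2], 0.6), ([211.4, 145.6], 0.39), ([166.0, 217.5], 0.3), ([273.1, 263.1], 0.28)]
top pen [([274.5, 265.0], 0.66)]
wrist {'vfov': 64.138, 'cx': 251.231, 'cy': 191.048, 'R': [[0.332, -0.943, -0.0], [-0.892, -0.314, 0.324], [-0.306, -0.107, -0.946]], 't': [-598.775, -41.412, 380.612]}
```

View pics/a_top.png

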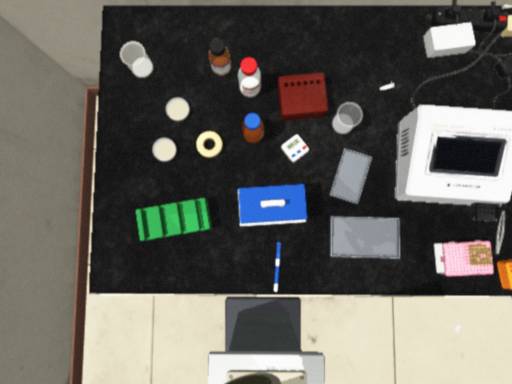

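View pics/a_side.png

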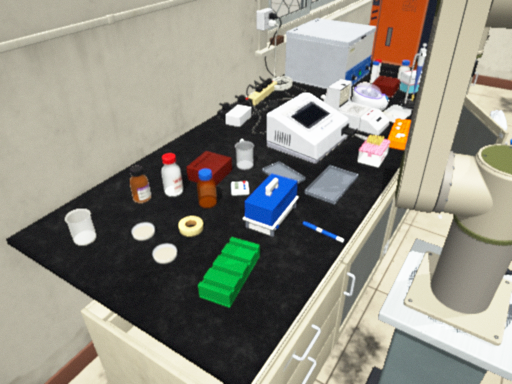

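Top view: the hood is at (272,204) and the rack at (173,220). The tray look-alikes are the smaller one at (351,176) and the larger one at (365,237), so I choose the larger. The pen is at (278,266), the timer at (294,148) and the bottle at (252,127).

```bash
cat > h.py <<'E'
from bench import *
import cv2,json,os,numpy as np
from scipy.optimize import minimize
from scipy.spatial.transform import Rotation as Ro
def box(sx,sy,z0,z1,cx=0,cy=0):
    return np.array([[cx+a*sx/2,cy+b*sy/2,z] for a in(-1,1) for b in(-1,1) for z in(z0,z1)],float)
SH={"hood":[box(91,171,0,62),box(14,60,70,90)],"tray":[box(112,192,0,14)],
 "rack":[box(86,192,0,36)]+[box(86,s,0,46,0,y) for y,s in((-50,36),(0,36),(50,36),(-89,14),(89,14))],
 "tank":[box(100,180,0,40),box(76,156,0,53)]}
def proj(P,X):
    c=np.asarray(P["R"])@np.atleast_2d(X).T+np.asarray(P["t"])[:,None]
    f=192/np.tan(np.radians(P["vfov"]/2))
    return np.c_[f*c[0]/c[2]+P["cx"],f*c[1]/c[2]+P["cy"]]
def ray(P,uv,z):
    f=192/np.tan(np.radians(P["vfov"]/2)); R=np.asarray(P["R"])
    d=R.T@np.array([(uv[0]-P["cx"])/f,(uv[1]-P["cy"])/f,1]); o=-R.T@np.asarray(P["t"])
    return o+d*(z-o[2])/d[2]
def W(p,X,z=0):
    c,s=np.cos(p[2]),np.sin(p[2]); X=np.atleast_2d(X)
    return np.c_[p[0]+c*X[:,0]-s*X[:,1],p[1]+s*X[:,0]+c*X[:,1],X[:,2]+z]
S=4
def render(P,shapes,p,z):
    m=np.zeros((384*S,512*S),np.uint8)
    for b in shapes:
        q=np.clip(proj(P,W(p,b,z)),-3000,3000); h=cv2.convexHull(((q+.5)*S*16).astype(np.int32))
        cv2.fillPoly(m,[h],255,shift=4)
    return cv2.resize(m,(512,384),interpolation=cv2.INTER_AREA)/255.
def fit(views,label,p0,z=0):
    """views: list of (P,mask)"""
    def cost(p):
        c=0
        for P,M in views:
            r=render(P,SH[label],p,z); c+=1-np.minimum(r,M).sum()/np.maximum(r,M).sum()
        return c/len(views)
    best=None
    for d in (0,.12,-.12):
        x0=np.array(p0,float); x0[2]+=d
        r=minimize(cost,x0,method="Nelder-Mead",options=dict(initial_simplex=x0+np.array([[0,0,0],[15,0,0],[0,15,0],[0,0,.1]]),xatol=.05,fatol=1e-5,maxiter=250))
        if best is None or r.fun<best.fun: best=r
    return best.x,best.fun
def look(cam): 
    im=snapshot(cam); return im,camera_params(cam)
def mask(cam,label,near):
    L=masks_of(cam,label)
    L=[d for d in L if np.hypot(*(np.array(d["at"])-near))<40]
    return max(L,key=lambda d:d["conf"])["pixels"].astype(float) if L else None
def st():
    s=sense(); return round(s["time"],2),np.round(s["tool_pos"],1).tolist(),np.round(s["tcp_rot"],1).tolist(),np.round(s["ft_force"],1).tolist(),round(s["finger_gap"],1),round(s["grip_force"],1)
# commanded pose file: x,y,z,yaw(deg)
def plan(cur,goals):
    """cur/goals [x,y,z,yaw]; prints dp / angular (scaled)"""
    cur=np.array(cur,float)
    for g in goals:
        g=np.array(g,float); a=np.radians(cur[3]); d=g-cur
        dp=np.array([np.cos(a)*d[0]+np.sin(a)*d[1],np.sin(a)*d[0]-np.cos(a)*d[1],-d[2]])/200
        w=(d[3]+180)%360-180
        print("goal",np.round(g,1).tolist(),"dp",np.round(dp,4).tolist(),"ang z",round(-w/180,4)); cur=g
E
python3 - <<'E'
from h import *
im,Pt=look("top"); _,Ps=look("side")
N={"hood":((270,206),(270,204)),"tray":((365,237),(333,188)),"rack":((173,221),(228,270))}
for l,(a,b) in N.items():
    z=40 if l=="hood" else 0
    mt=mask("top",l,a); ms=mask("side",l,b)
    p0=np.r_[ray(Pt,a,z+20)[:2],0.]
    for nm,v in(("t",[(Pt,mt)]),("s",[(Ps,ms)]),("ts",[(Pt,mt),(Ps,ms)])):
        if any(m is None for _,m in v): print(l,nm,"none");continue
        p,f=fit(v,l,p0,z); print(l,nm,np.round([*p[:2],np.degrees(p[2])],1),round(f,3))
for l,u in(("timer",(294,148)),("bottle",(252,133)),("pen",(278,266)),("small tray",(351,176))): print(l,np.round(ray(Pt,u,5)))
P=[camera_params("wrist")]; C=-np.array(P[0]["R"]).T@P[0]["t"]; print("wrist cam",C)
E
```

```text
hood t none
hood s [558.7 -15.7   4.3] 0.039
hood ts none
tray t [ 473.8 -273.3   -0.9] 0.027
tray s [ 472.4 -282.4   -1. ] 0.069
tray ts [ 473.3 -275.4   -1.9] 0.07
rack t [520.9 260.4  10.2] 0.042
rack s [521.1 255.1  11.1] 0.04
rack ts [521.  257.9  10.5] 0.053
timer [727. -78.   5.]
bottle [771.  44.   5.]
pen [390. -31.   5.]
small tray [ 646. -240.    5.]
wrist cam [ 278.01658202 -536.97392914  373.4681968 ]
```

```bash
python3 - <<'E'
from h import *
plan([199.433,-565.89,209.192,19.41],[[330,-420,250,59.4],[473,-247,270,94.4],[515,-117,270,94.4],[558,12,270,94.4]])
E
```

```text
goal [330.0, -420.0, 250.0, 59.4] dp [0.8581, -0.471, -0.204] ang z -0.2222
goal [473.0, -247.0, 270.0, 94.4] dp [1.1085, 0.1751, -0.1] ang z -0.1944
goal [515.0, -117.0, 270.0, 94.4] dp [0.632, 0.2592, -0.0] ang z -0.0
goal [558.0, 12.0, 270.0, 94.4] dp [0.6266, 0.2639, -0.0] ang z -0.0
```

{"op": "step_arm", "data": {"targets": [{"dp": [0.25, -0.14, -0.1], "angular": [0, 0, -0.04], "fingers": 0}, {"dp": [0.5, -0.28, -0.2], "angular": [0, 0, -0.09], "fingers": 0}, {"dp": [0.75, -0.42, -0.2], "angular": [0, 0, -0.14], "fingers": 0}, {"dp": [0.95, -0.5, -0.2], "angular": [0, 0, -0.19], "fingers": 0}, {"dp": [0.95, -0.5, -0.2], "angular": [0, 0, -0.22], "fingers": 0}, {"dp": [0.95, -0.5, -0.2], "angular": [0, 0, -0.22], "fingers": 0}, {"dp": [0.95, -0.5, -0.2], "angular": [0, 0, -0.22], "fingers": 0}, {"dp": [0.95, -0.5, -0.2], "angular": [0, 0, -0.22], "fingers": 0}]}}

```text
time: 2.65
tool_pos: [344.9, -408.8, 249.1]
tcp_rot: [-180.0, -0.0, 58.9]
ft_force: [-0.4, -0.3, 0.3]
finger_gap: 85.1
grip_force: 0.0
```

```bash
cat >> h.py <<'E'
def adv(c,dp,w=0):
    a=np.radians(c[3]); dp=np.array(dp)*200
    return [c[0]+np.cos(a)*dp[0]+np.sin(a)*dp[1],c[1]+np.sin(a)*dp[0]-np.cos(a)*dp[1],c[2]-dp[2],c[3]-w*180]
def seq(c,*moves):
    for m in moves: c=adv(c,*m)
    return c
E
python3 - <<'E'
from h import *
c=adv([199.433,-565.89,209.192,19.41],[.95,-.5,-.2],-.22); print(c,st())
plan(c,[[473,-247,270,94.4],[558,-57,270,94.4],[558,12,270,94.4]])
E
```

```text
[np.float64(345.4017123769464), np.float64(-408.4316404028789), np.float64(249.192), 59.010000000000005] (2.65, [344.9, -408.8, 249.1], [-180.0, -0.0, 58.9], [-0.4, -0.3, 0.3], 85.1, 0.0)
goal [473.0, -247.0, 270.0, 94.4] dp [1.0204, 0.1313, -0.104] ang z -0.1966
goal [558.0, -57.0, 270.0, 94.4] dp [0.9146, 0.4966, -0.0] ang z -0.0
goal [558.0, 12.0, 270.0, 94.4] dp [0.344, 0.0265, -0.0] ang z -0.0
```

{"op": "step_arm", "data": {"targets": [{"dp": [0.25, 0.03, -0.05], "angular": [0, 0, -0.05], "fingers": 0}, {"dp": [0.5, 0.06, -0.1], "angular": [0, 0, -0.1], "fingers": 0}, {"dp": [0.75, 0.1, -0.1], "angular": [0, 0, -0.15], "fingers": 0}, {"dp": [1, 0.13, -0.1], "angular": [0, 0, -0.197], "fingers": 0}, {"dp": [1, 0.13, -0.1], "angular": [0, 0, -0.197], "fingers": 0}, {"dp": [1, 0.13, -0.1], "angular": [0, 0, -0.197], "fingers": 0}, {"dp": [1, 0.13, -0.1], "angular": [0, 0, -0.197], "fingers": 0}, {"dp": [1, 0.13, -0.1], "angular": [0, 0, -0.197], "fingers": 0}]}}

```text
time: 3.65
tool_pos: [470.1, -251.4, 269.2]
tcp_rot: [-180.0, 0.0, 94.3]
ft_force: [-0.6, -0.7, 0.4]
finger_gap: 85.2
grip_force: 0.0
```

```bash
cat >> h.py <<'E'
def wfit(label,p0,z=0,save=None):
    im,P=look("wrist")
    if save: cv2.imwrite("pics/%s.png"%save,im)
    L=masks_of("wrist",label); u=proj(P,W(p0,[[0,0,20]],z))[0]
    L=[d for d in L if np.hypot(*(np.array(d["at"])-u))<80]
    if not L: print("none");return None,P,im
    m=max(L,key=lambda d:d["pixels"].sum())["pixels"].astype(float)
    p,f=fit([(P,m)],label,p0,z); 
    ys,xs=np.nonzero(m); print(label,np.round([*p[:2],np.degrees(p[2])],2),round(f,3),"bbox",xs.min(),xs.max(),ys.min(),ys.max())
    return p,P,im
E
python3 - <<'E'
from h import *
print(st()); wfit("tray",[473,-275,-.02],0,"w_tray")
E
```

```text
(3.65, [470.1, -251.4, 269.2], [-180.0, 0.0, 94.3], [-0.6, -0.7, 0.4], 85.2, 0.0)
tray [ 472.1 -274.    -1.1] 0.018 bbox 210 300 92 230
```

{"op": "step_arm", "data": {"targets": [{"dp": [0.25, 0.12, 0], "fingers": 0}, {"dp": [0.5, 0.25, 0], "fingers": 0}, {"dp": [0.75, 0.37, 0], "fingers": 0}, {"dp": [0.9, 0.5, 0], "fingers": 0}, {"dp": [0.9, 0.5, 0], "fingers": 0}, {"dp": [0.9, 0.5, 0], "fingers": 0}, {"dp": [0.9, 0.5, 0], "fingers": 0}, {"dp": [0.9, 0.5, 0], "fingers": 0}]}}

```text
validation failed for argument at $.ta...
```

{"op": "step_arm", "data": {"targets": [{"dp": [0.2, 0.02, 0], "fingers": 0}, {"dp": [0.35, 0.02, 0], "fingers": 0}, {"dp": [0.35, 0.02, 0], "fingers": 0}, {"dp": [0.35, 0.02, 0], "fingers": 0}, {"dp": [0.35, 0.02, 0], "fingers": 0}, {"dp": [0.35, 0.02, 0], "fingers": 0}, {"dp": [0.35, 0.02, 0], "fingers": 0}, {"dp": [0.35, 0.02, 0], "fingers": 0}]}}

```text
validation failed for argument at $.ta...
```

```bash
python3 - <<'E'
from h import *
c=seq([345.4017,-408.4316,249.192,59.01],([1,.13,-.1],-.197),([.9,.5,0],),([.35,.02,0],)); print(np.round(c,2),st())
p,P,im=wfit("hood",[558.7,-15.7,.075],40,"w_hood")
print([(d["at"],d["conf"]) for d in pinpoint("wrist","hood_handle")])
if p is not None: print(proj(P,W(p,[[0,0,80]],40)))
_,P=look("side");ms=mask("side","rack",(228,270))
v=im.copy()
if p is not None:
  for b in SH["hood"]:
    cv2.polylines(v,[cv2.convexHull(proj(P if 0 else camera_params("wrist"),W(p,b,40)).astype(np.int32))],1,(0,255,255),1)
cv2.imwrite("pics/w_hood2.png",v)
E
```

```text
[554.87   6.98 269.19  94.47] (3.75, [470.2, -251.1, 269.2], [-180.0, 0.0, 94.4], [-0.2, 0.4, 0.1], 85.3, 0.0)
hood [556.82 -11.77   4.48] 0.017 bbox 304 410 0 30
[]
[[ 380.02037731 -105.54567634]]
```

View pics/w_hood2.png

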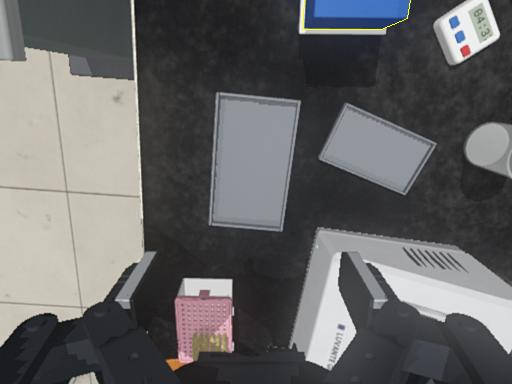

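The wrist view shows the larger tray at (255,162), and beside it the smaller look-alike at (377,148). The fit agrees with the top view. The last two moves were refused because "angular" was missing, so I'll resend them.

{"op": "step_arm", "data": {"targets": [{"dp": [0.25, 0.12, 0], "angular": [0, 0, 0], "fingers": 0}, {"dp": [0.5, 0.25, 0], "angular": [0, 0, 0], "fingers": 0}, {"dp": [0.75, 0.37, 0], "angular": [0, 0, 0], "fingers": 0}, {"dp": [0.9, 0.5, 0], "angular": [0, 0, 0], "fingers": 0}, {"dp": [0.9, 0.5, 0], "angular": [0, 0, 0], "fingers": 0}, {"dp": [0.9, 0.5, 0], "angular": [0, 0, 0], "fingers": 0}, {"dp": [0.9, 0.5, 0], "angular": [0, 0, 0], "fingers": 0}, {"dp": [0.9, 0.5, 0], "angular": [0, 0, 0], "fingers": 0}]}}

```text
time: 5.0
tool_pos: [556.0, -64.0, 269.3]
tcp_rot: [180.0, 0.0, 94.4]
ft_force: [-0.3, -0.3, -0.3]
finger_gap: 85.4
grip_force: 0.0
```

{"op": "step_arm", "data": {"targets": [{"dp": [0.2, 0.02, 0], "angular": [0, 0, 0], "fingers": 0}, {"dp": [0.35, 0.02, 0], "angular": [0, 0, 0], "fingers": 0}, {"dp": [0.35, 0.02, 0], "angular": [0, 0, 0], "fingers": 0}, {"dp": [0.35, 0.02, 0], "angular": [0, 0, 0], "fingers": 0}, {"dp": [0.35, 0.02, 0], "angular": [0, 0, 0], "fingers": 0}, {"dp": [0.35, 0.02, 0], "angular": [0, 0, 0], "fingers": 0}, {"dp": [0.35, 0.02, 0], "angular": [0, 0, 0], "fingers": 0}, {"dp": [0.35, 0.02, 0], "angular": [0, 0, 0], "fingers": 0}]}}

```text
time: 6.0
tool_pos: [554.9, 6.8, 269.2]
tcp_rot: [-180.0, 0.0, 94.5]
ft_force: [0.1, 0.2, 0.6]
finger_gap: 85.6
grip_force: 0.0
```

```bash
python3 - <<'E'
from h import *
c=seq([345.4017,-408.4316,249.192,59.01],([1,.13,-.1],-.197),([.9,.5,0],),([.35,.02,0],)); print(np.round(c,2),st())
p,P,im=wfit("hood",[558.7,-15.7,.075],40,"w_hood")
print([(d["at"],d["conf"]) for d in pinpoint("wrist","hood_handle")])
v=im.copy()
if p is not None:
  print(proj(P,W(p,[[0,0,80]],40)))
  for b in SH["hood"]:
    cv2.polylines(v,[cv2.convexHull(proj(P,W(p,b,40)).astype(np.int32))],1,(0,255,255),1)
cv2.imwrite("pics/w_hood2.png",v)
E
```

```text
[554.87   6.98 269.19  94.47] (6.0, [554.9, 6.8, 269.2], [-180.0, 0.0, 94.5], [0.1, 0.2, 0.6], 85.6, 0.0)
hood [557.92 -11.57   3.75] 0.016 bbox 211 297 102 249
[([250.6, 188.3], 0.95)]
[[252.92096054 187.46281155]]
```

View pics/w_hood2.png

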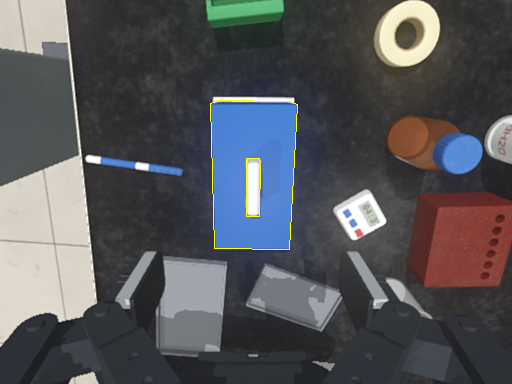

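The hood outline fits. The handle is at (253,187), with the rack above it, the pen to the left, the timer to the right, and both trays below.

```bash
python3 - <<'E'
from h import *
c=seq([345.4017,-408.4316,249.192,59.01],([1,.13,-.1],-.197),([.9,.5,0],),([.35,.02,0],))
plan(c,[[557.9,-11.6,107,93.75],[557.9,-11.6,217,93.75],[515,-143,217,91.3],[472.1,-274,197,88.9],[472.1,-274,77,88.9]])
E
```

```text
goal [557.9, -11.6, 107.0, 93.8] dp [-0.0938, 0.0079, 0.811] ang z 0.004
goal [557.9, -11.6, 217.0, 93.8] dp [0.0, 0.0, -0.55] ang z -0.0
goal [515.0, -143.0, 217.0, 91.3] dp [-0.6416, -0.257, -0.0] ang z 0.0136
goal [472.1, -274.0, 197.0, 88.9] dp [-0.65, -0.2293, 0.1] ang z 0.0133
goal [472.1, -274.0, 77.0, 88.9] dp [0.0, 0.0, 0.6] ang z -0.0
```

{"op": "step_arm", "data": {"targets": [{"dp": [-0.094, 0.008, 0.15], "angular": [0, 0, 0.004], "fingers": 0.3}, {"dp": [-0.094, 0.008, 0.3], "angular": [0, 0, 0.004], "fingers": 0.3}, {"dp": [-0.094, 0.008, 0.45], "angular": [0, 0, 0.004], "fingers": 0.3}, {"dp": [-0.094, 0.008, 0.6], "angular": [0, 0, 0.004], "fingers": 0.3}, {"dp": [-0.094, 0.008, 0.7], "angular": [0, 0, 0.004], "fingers": 0.3}, {"dp": [-0.094, 0.008, 0.78], "angular": [0, 0, 0.004], "fingers": 0.3}, {"dp": [-0.094, 0.008, 0.81], "angular": [0, 0, 0.004], "fingers": 0.3}, {"dp": [-0.094, 0.008, 0.81], "angular": [0, 0, 0.004], "fingers": 0.3}]}}

```text
time: 7.15
tool_pos: [558.1, -11.6, 107.4]
tcp_rot: [180.0, 0.0, 93.8]
ft_force: [0.1, 0.2, 0.6]
finger_gap: 59.9
grip_force: 0.0
```

{"op": "step_arm", "data": {"newtons": 40, "targets": [{"dp": [0, 0, 0], "angular": [0, 0, 0], "fingers": 1}, {"dp": [0, 0, 0], "angular": [0, 0, 0], "fingers": 1}, {"dp": [0, 0, 0], "angular": [0, 0, 0], "fingers": 1}, {"dp": [0, 0, 0], "angular": [0, 0, 0], "fingers": 1}, {"dp": [0, 0, 0], "angular": [0, 0, 0], "fingers": 1}, {"dp": [0, 0, 0], "angular": [0, 0, 0], "fingers": 1}, {"dp": [0, 0, 0], "angular": [0, 0, 0], "fingers": 1}, {"dp": [0, 0, 0], "angular": [0, 0, 0], "fingers": 1}]}}

```text
time: 8.15
tool_pos: [558.5, -11.7, 108.0]
tcp_rot: [179.9, 0.0, 93.8]
ft_force: [-0.3, -0.4, 5.2]
finger_gap: 0.1
grip_force: 2.8
```

```bash
python3 - <<'E'
from h import *
print(st())
a=snapshot("side")[120:280,150:380]; b=snapshot("wrist")
a=cv2.resize(a,None,fx=2.2,fy=2.2); 
v=np.zeros((384,400+400,3),np.uint8); v[:352,:400]=a[:,:400] if a.shape[1]>=400 else 0
v[:300,400:]=cv2.resize(b,(400,300)); cv2.imwrite("pics/c1.png",v); print(a.shape)
E
```

```text
(8.15, [558.5, -11.7, 108.0], [179.9, 0.0, 93.8], [-0.3, -0.4, 5.2], 0.1, 2.8)
(352, 506, 3)
```

View pics/c1.png

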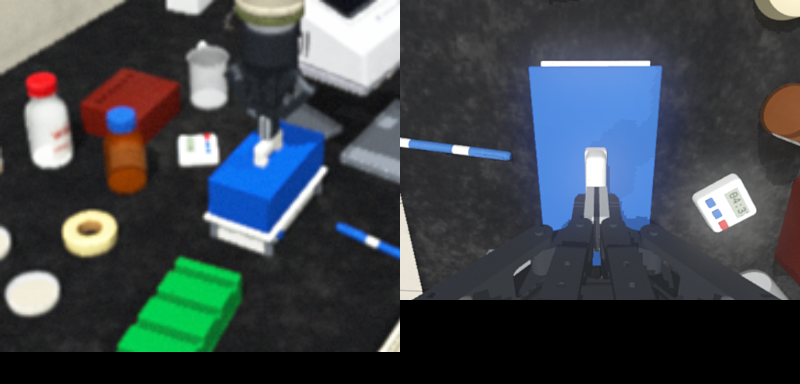

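```bash
python3 - <<'E'
from h import *
b=snapshot("wrist"); P=camera_params("wrist"); a=snapshot("side"); Q=camera_params("side")
h=[557.9,-11.6,np.radians(3.75)]
def crop(im,P,u0,v0,w,hh,s):
    v=cv2.resize(im[v0:v0+hh,u0:u0+w],None,fx=s,fy=s,interpolation=cv2.INTER_CUBIC)
    return v
t=[558.5,-11.7,108]
print("tcp wrist",proj(P,t),"side",proj(Q,t), "handle ends top wrist",proj(P,W(h,[[0,30,90],[0,-30,90],[0,0,90]],40)).round(), "side",proj(Q,W(h,[[0,30,90],[0,-30,90]],40)).round())
v=np.zeros((560,800,3),np.uint8)
c1=crop(b,P,190,170,120,140,4);v[:c1.shape[0],:c1.shape[1]]=c1[:560,:480]
c2=crop(a,Q,240,150,64,112,5); v[:c2.shape[0],480:800]=c2
cv2.imwrite("pics/c2.png",v)
E
```

```text
tcp wrist [[251.73212329 236.20963319]] side [[270.90896308 188.92005927]] handle ends top wrist [[251. 202.]
 [251. 302.]
 [251. 255.]] side [[266. 188.]
 [276. 178.]]
```

View pics/c2.png

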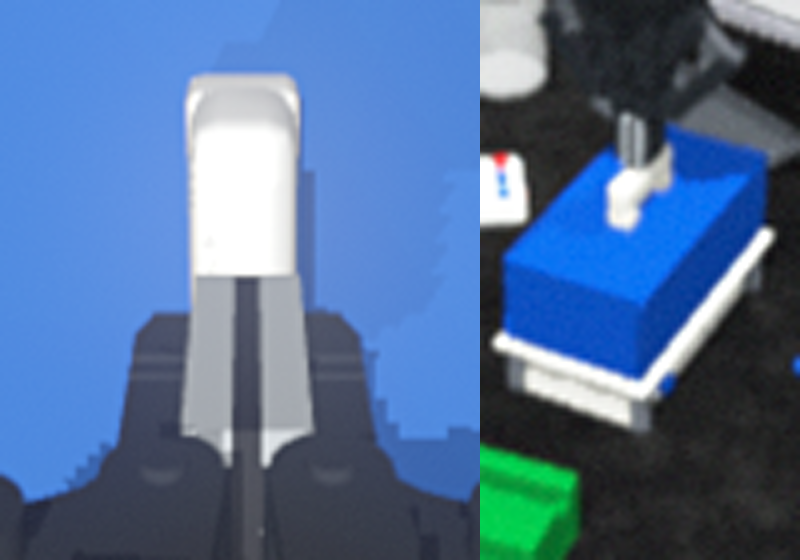

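The closed fingers sit on top of the handle: the side view puts the tip at about (272,183), level with the bar's top. I'll raise and look at where the shut tips really are.

{"op": "step_arm", "data": {"targets": [{"dp": [0, 0, -0.2], "angular": [0, 0, 0], "fingers": 1}, {"dp": [0, 0, -0.4], "angular": [0, 0, 0], "fingers": 1}, {"dp": [0, 0, -0.4], "angular": [0, 0, 0], "fingers": 1}, {"dp": [0, 0, -0.4], "angular": [0, 0, 0], "fingers": 1}, {"dp": [0, 0, -0.4], "angular": [0, 0, 0], "fingers": 1}, {"dp": [0, 0, -0.4], "angular": [0, 0, 0], "fingers": 1}, {"dp": [0, 0, -0.4], "angular": [0, 0, 0], "fingers": 1}, {"dp": [0, 0, -0.4], "angular": [0, 0, 0], "fingers": 1}]}}

```text
time: 9.35
tool_pos: [557.8, -11.6, 186.9]
tcp_rot: [-180.0, -0.0, 93.8]
ft_force: [-0.3, 0.5, 0.3]
finger_gap: -0.0
grip_force: 0.0
```

```bash
python3 - <<'E'
from h import *
print(st()); t=np.array(sense()["tool_pos"])
b=snapshot("wrist"); P=camera_params("wrist"); a=snapshot("side"); Q=camera_params("side")
for k in (0,11,22): print(k,"tip wrist front/mid",proj(P,t+[0,11,k]).round(1),proj(P,t+[0,0,k]).round(1),"side",proj(Q,t+[0,0,k]).round(1))
h=wfit("hood",[557.9,-11.6,.065],40)
v=np.zeros((600,800,3),np.uint8)
v[:600,:480]=cv2.resize(b[170:320,190:310],None,fx=4,fy=4,interpolation=cv2.INTER_CUBIC)
v[:600,480:800]=cv2.resize(a[120:240,240:304],None,fx=5,fy=5,interpolation=cv2.INTER_CUBIC)
cv2.imwrite("pics/c3.png",v)
E
```

```text
(9.35, [557.8, -11.6, 186.9], [-180.0, -0.0, 93.8], [-0.3, 0.5, 0.3], -0.0, 0.0)
0 tip wrist front/mid [[252.8 219.2]] [[251.6 236. ]] side [[271.5 166.5]]
11 tip wrist front/mid [[252.9 227.4]] [[251.6 245.1]] side [[271.6 163.3]]
22 tip wrist front/mid [[253.1 236.7]] [[251.7 255.3]] side [[271.6 160. ]]
hood [557.8  -11.13   3.86] 0.099 bbox 193 309 84 275
```

View pics/c3.png

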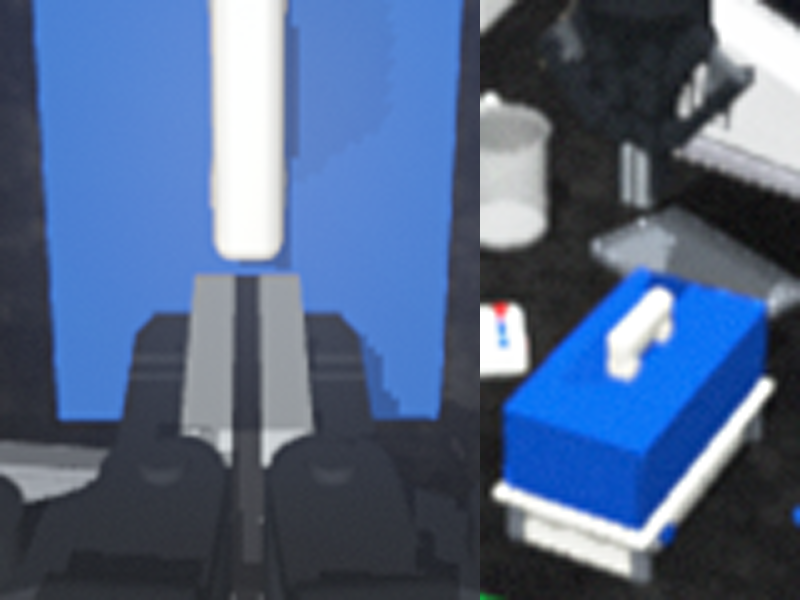

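Two cameras and the contact height agree: the visible fingertips lie about 22 mm behind the reported TCP (side row 160.6, wrist row 239). I'll correct for that and go down again.

{"op": "step_arm", "data": {"targets": [{"dp": [0, 0, 0], "angular": [0, 0, 0], "fingers": 0.4}, {"dp": [0, 0, 0.05], "angular": [0, 0, 0], "fingers": 0.4}, {"dp": [0, 0, 0.1], "angular": [0, 0, 0], "fingers": 0.4}, {"dp": [0, 0, 0.15], "angular": [0, 0, 0], "fingers": 0.4}, {"dp": [0, 0, 0.25], "angular": [0, 0, 0], "fingers": 0.4}, {"dp": [0, 0, 0.35], "angular": [0, 0, 0], "fingers": 0.4}, {"dp": [0, 0, 0.45], "angular": [0, 0, 0], "fingers": 0.4}, {"dp": [0, 0, 0.5], "angular": [0, 0, 0], "fingers": 0.4}]}}

```text
time: 10.55
tool_pos: [556.7, -11.5, 84.8]
tcp_rot: [-179.8, -0.0, 93.8]
ft_force: [0.4, 0.6, 0.1]
finger_gap: 51.4
grip_force: 0.0
```

{"op": "step_arm", "data": {"newtons": 40, "targets": [{"dp": [0, 0, 0], "angular": [0, 0, 0], "fingers": 1}, {"dp": [0, 0, 0], "angular": [0, 0, 0], "fingers": 1}, {"dp": [0, 0, 0], "angular": [0, 0, 0], "fingers": 1}, {"dp": [0, 0, 0], "angular": [0, 0, 0], "fingers": 1}, {"dp": [0, 0, 0], "angular": [0, 0, 0], "fingers": 1}, {"dp": [0, 0, 0], "angular": [0, 0, 0], "fingers": 1}, {"dp": [0, 0, 0], "angular": [0, 0, 0], "fingers": 1}, {"dp": [0, 0, 0], "angular": [0, 0, 0], "fingers": 1}]}}

```text
time: 11.55
tool_pos: [558.4, -11.7, 87.9]
tcp_rot: [179.9, 0.0, 93.8]
ft_force: [-2.8, -0.2, 5.3]
finger_gap: 12.7
grip_force: 43.1
```

{"op": "step_arm", "data": {"targets": [{"dp": [0, 0, -0.05], "angular": [0, 0, 0], "fingers": 1}, {"dp": [0, 0, -0.1], "angular": [0, 0, 0], "fingers": 1}, {"dp": [0, 0, -0.2], "angular": [0, 0, 0], "fingers": 1}, {"dp": [0, 0, -0.3], "angular": [0, 0, 0], "fingers": 1}, {"dp": [0, 0, -0.4], "angular": [0, 0, 0], "fingers": 1}, {"dp": [0, 0, -0.5], "angular": [0, 0, 0], "fingers": 1}, {"dp": [0, 0, -0.55], "angular": [0, 0, 0], "fingers": 1}, {"dp": [0, 0, -0.55], "angular": [0, 0, 0], "fingers": 1}]}}

```text
time: 12.55
tool_pos: [558.5, -11.7, 198.2]
tcp_rot: [179.9, 0.0, 93.8]
ft_force: [0.5, 0.6, -2.1]
finger_gap: 13.2
grip_force: 42.2
```

```bash
python3 - <<'E'
from h import *
c=seq([345.4017,-408.4316,249.192,59.01],([1,.13,-.1],-.197),([.9,.5,0],),([.35,.02,0],),([-.094,.008,.81],.004),([0,0,-.4],),([0,0,.5],),([0,0,-.55],)); print(np.round(c,2),st())
_,P=look("top"); m=mask("top","tray",(365,237)); print("tray top",fit([(P,m)],"tray",[473,-274,-.02]))
L=masks_of("top","tray"); print([(d["at"],round(d["conf"],2)) for d in L])
plan(c,[[515,-143,197,91.3],[472.1,-274,157,88.9],[472.1,-274,57,88.9]])
E
```

```text
[557.93 -11.64 197.19  93.75] (12.55, [558.5, -11.7, 198.2], [179.9, 0.0, 93.8], [0.5, 0.6, -2.1], 13.2, 42.2)
tray top (array([ 4.73497753e+02, -2.83732514e+02, -1.56813704e-02]), np.float64(0.2664142945339889))
[([359.4, 174.4], 0.73), ([373.8, 236.1], 0.58)]
goal [515.0, -143.0, 197.0, 91.3] dp [-0.6414, -0.2571, 0.001] ang z 0.0136
goal [472.1, -274.0, 157.0, 88.9] dp [-0.65, -0.2293, 0.2] ang z 0.0133
goal [472.1, -274.0, 57.0, 88.9] dp [0.0, 0.0, 0.5] ang z -0.0
```

{"op": "step_arm", "data": {"targets": [{"dp": [-0.1, -0.04, 0], "angular": [0, 0, 0.002], "fingers": 1}, {"dp": [-0.2, -0.08, 0], "angular": [0, 0, 0.004], "fingers": 1}, {"dp": [-0.3, -0.12, 0], "angular": [0, 0, 0.006], "fingers": 1}, {"dp": [-0.4, -0.16, 0], "angular": [0, 0, 0.008], "fingers": 1}, {"dp": [-0.5, -0.2, 0], "angular": [0, 0, 0.01], "fingers": 1}, {"dp": [-0.6, -0.24, 0], "angular": [0, 0, 0.012], "fingers": 1}, {"dp": [-0.64, -0.257, 0], "angular": [0, 0, 0.0136], "fingers": 1}, {"dp": [-0.64, -0.257, 0], "angular": [0, 0, 0.0136], "fingers": 1}]}}

```text
time: 13.7
tool_pos: [514.7, -142.8, 196.6]
tcp_rot: [-180.0, -0.0, 91.2]
ft_force: [0.3, 0.7, -1.6]
finger_gap: 13.0
grip_force: 42.1
```

```bash
python3 - <<'E'
from h import *
c=adv([557.93,-11.64,197.19,93.75],[-.64,-.257,0],.0136); print(c,st())
a,Q=look("side"); L=masks_of("side","tray"); print([(d["at"],round(d["conf"],2)) for d in L])
for d in L:
    m=d["pixels"].astype(float); print(m.sum(),[float((m*render(Q,SH["tray"],p,0)).sum()/m.sum()) for p in([472.1,-274,-.02],)])
    if abs(d["at"][0]-333)<30: print(fit([(Q,m)],"tray",[472,-274,-.02]))
b,P=look("wrist"); v=a.copy(); cv2.polylines(v,[cv2.convexHull(proj(Q,W([472.1,-274,-.02],SH["tray"][0])).astype(np.int32))],1,(0,255,255),1)
o=np.zeros((300,800,3),np.uint8); o[:,:400]=v[100:250,230:430].repeat(2,0).repeat(2,1); o[:,400:]=cv2.resize(b,(400,300)); cv2.imwrite("pics/d.png",o)
plan(c,[[472.1,-274,157,88.9],[472.1,-274,57,88.9]])
E
```

```text
[np.float64(515.0116518869941), np.float64(-142.7276630169706), np.float64(197.19), 91.302] (13.7, [514.7, -142.8, 196.6], [-180.0, -0.0, 91.2], [0.3, 0.7, -1.6], 13.0, 42.1)
[([278.7, 174.5], 0.83), ([304.6, 153.2], 0.73), ([331.5, 184.4], 0.62)]
425.0 [0.0]
1641.0 [0.0]
(array([ 4.72e+02, -2.74e+02, -2.00e-02]), np.float64(1.0))
1174.0 [0.9736980993419513]
(array([ 4.73989461e+02, -2.77223514e+02, -1.33752812e-02]), np.float64(0.04017050908676767))
goal [472.1, -274.0, 157.0, 88.9] dp [-0.6513, -0.2294, 0.201] ang z 0.0133
goal [472.1, -274.0, 57.0, 88.9] dp [0.0, 0.0, 0.5] ang z -0.0
```

View pics/d.png

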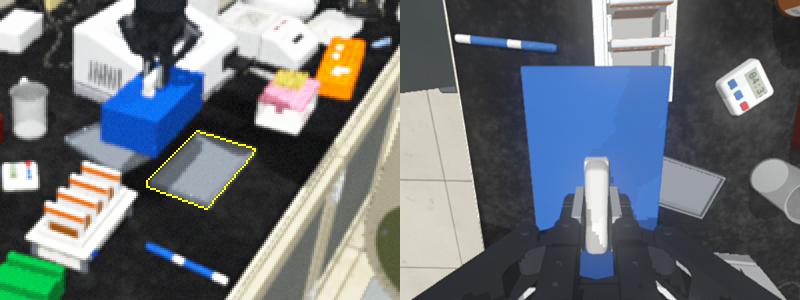

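The side view shows the tray still where I measured it (outline at about (200,170) in the crop). The hood is held level, and four cassettes stand in the tank.

{"op": "step_arm", "data": {"targets": [{"dp": [-0.1, -0.04, 0.03], "angular": [0, 0, 0.002], "fingers": 1}, {"dp": [-0.2, -0.08, 0.06], "angular": [0, 0, 0.004], "fingers": 1}, {"dp": [-0.3, -0.12, 0.09], "angular": [0, 0, 0.006], "fingers": 1}, {"dp": [-0.4, -0.16, 0.12], "angular": [0, 0, 0.008], "fingers": 1}, {"dp": [-0.5, -0.2, 0.15], "angular": [0, 0, 0.01], "fingers": 1}, {"dp": [-0.6, -0.22, 0.18], "angular": [0, 0, 0.012], "fingers": 1}, {"dp": [-0.65, -0.23, 0.2], "angular": [0, 0, 0.0133], "fingers": 1}, {"dp": [-0.65, -0.23, 0.2], "angular": [0, 0, 0.0133], "fingers": 1}]}}

```text
time: 14.85
tool_pos: [471.8, -273.9, 156.7]
tcp_rot: [-180.0, -0.0, 88.9]
ft_force: [0.9, 0.8, -1.4]
finger_gap: 13.2
grip_force: 42.1
```

{"op": "step_arm", "data": {"targets": [{"dp": [0, 0, 0.1], "angular": [0, 0, 0], "fingers": 1}, {"dp": [0, 0, 0.2], "angular": [0, 0, 0], "fingers": 1}, {"dp": [0, 0, 0.3], "angular": [0, 0, 0], "fingers": 1}, {"dp": [0, 0, 0.4], "angular": [0, 0, 0], "fingers": 1}, {"dp": [0, 0, 0.45], "angular": [0, 0, 0], "fingers": 1}, {"dp": [0, 0, 0.5], "angular": [0, 0, 0], "fingers": 1}, {"dp": [0, 0, 0.515], "angular": [0, 0, 0], "fingers": 1}, {"dp": [0, 0, 0.525], "angular": [0, 0, 0], "fingers": 1}]}}

```text
time: 15.85
tool_pos: [472.3, -273.9, 52.5]
tcp_rot: [180.0, 0.0, 88.9]
ft_force: [0.1, -0.8, -2.4]
finger_gap: 12.9
grip_force: 42.1
```

{"op": "step_arm", "data": {"targets": [{"dp": [0, 0, 0.003], "angular": [0, 0, 0], "fingers": 1}, {"dp": [0, 0, 0.003], "angular": [0, 0, 0], "fingers": 0.4}, {"dp": [0, 0, 0.003], "angular": [0, 0, 0], "fingers": 0.4}, {"dp": [0, 0, 0.003], "angular": [0, 0, 0], "fingers": 0.4}, {"dp": [0, 0, 0.003], "angular": [0, 0, 0], "fingers": 0.4}, {"dp": [0, 0, -0.1], "angular": [0, 0, 0], "fingers": 0.4}, {"dp": [0, 0, -0.3], "angular": [0, 0, 0], "fingers": 0.4}, {"dp": [0, 0, -0.5], "angular": [0, 0, 0], "fingers": 0.4}]}}

```text
time: 16.85
tool_pos: [471.6, -273.5, 153.0]
tcp_rot: [-180.0, -0.0, 88.9]
ft_force: [0.9, -0.5, 0.0]
finger_gap: 51.4
grip_force: 0.0
```

```bash
python3 - <<'E'
from h import *
c=seq([515.01165,-142.72766,197.19,91.302],([-.65,-.23,.2],.0133),([0,0,.525],),([0,0,-.5],)); print(np.round(c,2).tolist(),st())
plan(c,[[472,-274,222,88.9],[530,-130,250,46],[580,-11,250,3.75]])
E
```

```text
[471.98, -273.74, 152.19, 88.91] (16.85, [471.6, -273.5, 153.0], [-180.0, -0.0, 88.9], [0.9, -0.5, 0.0], 51.4, 0.0)
goal [472.0, -274.0, 222.0, 88.9] dp [-0.0013, 0.0001, -0.3491] ang z 0.0
goal [530.0, -130.0, 250.0, 46.0] dp [0.7254, 0.2761, -0.14] ang z 0.2383
goal [580.0, -11.0, 250.0, 3.8] dp [0.6017, -0.2335, -0.0] ang z 0.2347
```

{"op": "step_arm", "data": {"targets": [{"dp": [0, 0, -0.2], "angular": [0, 0, 0], "fingers": 0.4}, {"dp": [0.15, 0.05, -0.4], "angular": [0, 0, 0.05], "fingers": 0.4}, {"dp": [0.3, 0.12, -0.5], "angular": [0, 0, 0.1], "fingers": 0.4}, {"dp": [0.5, 0.2, -0.5], "angular": [0, 0, 0.15], "fingers": 0.4}, {"dp": [0.73, 0.276, -0.5], "angular": [0, 0, 0.2], "fingers": 0.4}, {"dp": [0.73, 0.276, -0.5], "angular": [0, 0, 0.238], "fingers": 0.4}, {"dp": [0.73, 0.276, -0.5], "angular": [0, 0, 0.238], "fingers": 0.4}, {"dp": [0.73, 0.276, -0.5], "angular": [0, 0, 0.238], "fingers": 0.4}]}}

```text
time: 17.85
tool_pos: [529.8, -129.2, 252.1]
tcp_rot: [-180.0, 0.0, 46.2]
ft_force: [0.2, 0.8, 0.2]
finger_gap: 51.2
grip_force: 0.0
```

{"op": "step_arm", "data": {"targets": [{"dp": [0.15, -0.06, 0], "angular": [0, 0, 0.05], "fingers": 0.7}, {"dp": [0.3, -0.12, 0], "angular": [0, 0, 0.1], "fingers": 0.7}, {"dp": [0.45, -0.18, 0], "angular": [0, 0, 0.15], "fingers": 0.7}, {"dp": [0.6, -0.235, 0], "angular": [0, 0, 0.2], "fingers": 0.7}, {"dp": [0.6, -0.235, 0], "angular": [0, 0, 0.235], "fingers": 0.7}, {"dp": [0.6, -0.235, 0], "angular": [0, 0, 0.235], "fingers": 0.7}, {"dp": [0.6, -0.235, 0], "angular": [0, 0, 0.235], "fingers": 0.7}, {"dp": [0.6, -0.235, 0], "angular": [0, 0, 0.235], "fingers": 0.7}]}}

```text
time: 18.85
tool_pos: [579.2, -10.4, 252.2]
tcp_rot: [180.0, -0.0, 3.8]
ft_force: [0.3, 0.6, 0.2]
finger_gap: 25.4
grip_force: 0.0
```

```bash
python3 - <<'E'
from h import *
c=seq([471.98,-273.74,152.19,88.91],([.73,.276,-.5],.238),([.6,-.235,0],.235)); print(np.round(c,2).tolist(),st())
_,P=look("side")
im,P=look("wrist")
for l in("cassette_1","tank"):
    for d in masks_of("wrist",l):
        ys,xs=np.nonzero(d["pixels"]); print(l,np.round(d["at"]),round(d["conf"],2),xs.min(),xs.max(),ys.min(),ys.max())
# orange bands: segment by colour, rectangles at z=90
hsv=cv2.cvtColor(im,cv2.COLOR_BGR2HSV); o=cv2.inRange(hsv,(5,130,120),(18,255,255))
n,lab,stt,cen=cv2.connectedComponentsWithStats(o)
for i in range(1,n):
    if stt[i,4]>60:
        ys,xs=np.nonzero(lab==i); r=cv2.minAreaRect(np.c_[xs,ys].astype(np.float32)); print("band",np.round(cen[i],1),stt[i,4],"rect",np.round(r[1],1),"world",np.round(ray(P,r[0],90),1))
cv2.imwrite("pics/e.png",cv2.resize(im,(768,576)))
E
```

```text
[579.35, -9.79, 252.19, 3.77] (18.85, [579.2, -10.4, 252.2], [180.0, -0.0, 3.8], [0.3, 0.6, 0.2], 25.4, 0.0)
cassette_1 [300. 178.] 0.89 292 311 149 211
cassette_1 [235. 181.] 0.81 230 240 149 212
cassette_1 [269. 179.] 0.72 263 274 148 211
cassette_1 [201. 177.] 0.7 194 212 149 211
cassette_1 [ 81. 172.] 0.54 0 162 132 216
tank [250. 163.] 0.91 179 324 133 209
band [218.9   4.3] 311 rect [37. 11.] world [731.4  31.6  90. ]
```

View pics/e.png

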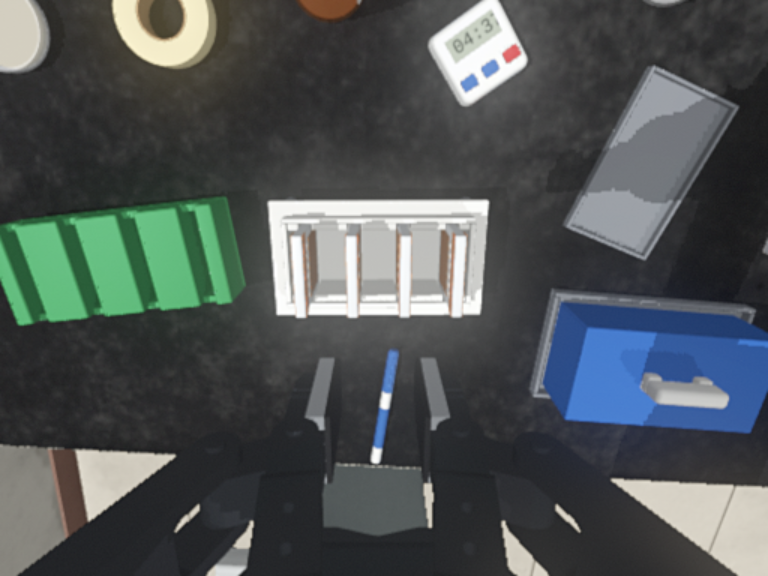

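The wrist view shows four cassette top edges at about (200,181), (235,181), (269,179) and (305,181), the rack at left, and the hood standing in the tray at right.

```bash
cat >> h.py <<'E'
def tops(P,im,ms,z=90):
    g=cv2.cvtColor(im,cv2.COLOR_BGR2GRAY); out=[]
    for d in ms:
        m=d["pixels"]&(g>225)
        n,lab,s,c=cv2.connectedComponentsWithStats(m.astype(np.uint8)); 
        if n<2: continue
        i=1+np.argmax(s[1:,4]); ys,xs=np.nonzero(lab==i); r=cv2.minAreaRect(np.c_[xs,ys].astype(np.float32))
        vx,vy,_,_=cv2.fitLine(np.c_[xs,ys].astype(np.float32),cv2.DIST_L2,0,.01,.01).ravel()
        a=ray(P,r[0],z); b=ray(P,np.array(r[0])+20*np.array([vx,vy]),z)
        sz=np.linalg.norm(ray(P,np.array(r[0])+[0,max(r[1])/2],z)-ray(P,np.array(r[0])-[0,max(r[1])/2],z))
        dd=b-a; ang=np.degrees(np.arctan2(dd[1],dd[0])); ang=(ang+90)%180-90
        out.append((a[0],a[1],ang,sz,d["conf"]))
    return sorted(out,key=lambda t:t[1])
E
python3 - <<'E'
from h import *
im,P=look("wrist"); L=[d for d in masks_of("wrist","cassette_1") if d["pixels"].sum()<2500]
for t in tops(P,im,L): print(np.round(t,2))
m=max(masks_of("wrist","tank"),key=lambda d:d["conf"])["pixels"].copy()
for d in L: m|=d["pixels"]
ct=max(cv2.findContours(m.astype(np.uint8),0,1)[0],key=cv2.contourArea); 
SH["tank"]+= [box(64,8,5,90,0,y) for y in(-60,-20,20,60)]
f=np.zeros((384,512),np.uint8); cv2.fillPoly(f,[ct],1); p,e=fit([(P,f.astype(float))],"tank",[557.9,-11.6,.065]); print("tank",np.round([p[0],p[1],np.degrees(p[2])],2),e)
print("slot xy z90",W(p,[[0,y,0] for y in(-60,-20,20,60)]).round(1)[:,:2].tolist())
SH["tank"]=SH["tank"][:2]
r=wfit("rack",[521,259,.18])
r=wfit("hood",[472,-274,-.02],4)
E
```

```text
[563.13 -70.78   3.95  61.51   0.65]
[560.51 -30.96   3.39  61.01   0.77]
[558.47   9.22   4.58  59.77   0.83]
[554.76  49.24   3.27  62.5    0.89]
tank [555.34 -11.48   3.72] 0.05685707045143795
slot xy z90 [[559.2, -71.4], [556.6, -31.4], [554.0, 8.5], [551.4, 48.4]]
rack [537.92 214.51  10.2 ] 0.02 bbox 0 163 132 216
hood [ 471.4  -274.32   -1.32] 0.018 bbox 362 511 202 288
```

The hood is well placed, at (471.4,-274.3). The rack now reads (538,214.5), about 45 mm from where it was, so it was knocked. I'll check that with the other cameras and plan the first pick, at the slot nearest the rack.

```bash
python3 - <<'E'
from h import *
for cam in("top","side"):
    im,P=look(cam); u=proj(P,[538,215,20])[0]; m=mask(cam,"rack",u); print(cam,fit([(P,m)],"rack",[538,215,.18]) if m is not None else None)
c=[579.35,-9.79,252.19,3.77]
plan(c,[[555,49.1,122,3.77],[555,49.1,42,3.77],[555,49.1,162,3.77]])
E
```

```text
top (array([5.40556675e+02, 2.14230968e+02, 1.85240324e-01]), np.float64(0.18296959424564696))
side (array([5.39900412e+02, 2.08999377e+02, 1.98417437e-01]), np.float64(0.05290520601289239))
goal [555.0, 49.1, 122.0, 3.8] dp [-0.1021, -0.3018, 0.651] ang z -0.0
goal [555.0, 49.1, 42.0, 3.8] dp [0.0, 0.0, 0.4] ang z -0.0
goal [555.0, 49.1, 162.0, 3.8] dp [0.0, 0.0, -0.6] ang z -0.0
```

{"op": "step_arm", "data": {"newtons": 30, "targets": [{"dp": [-0.05, -0.15, 0.1], "angular": [0, 0, 0], "fingers": 0.7}, {"dp": [-0.102, -0.302, 0.2], "angular": [0, 0, 0], "fingers": 0.7}, {"dp": [-0.102, -0.302, 0.35], "angular": [0, 0, 0], "fingers": 0.7}, {"dp": [-0.102, -0.302, 0.5], "angular": [0, 0, 0], "fingers": 0.7}, {"dp": [-0.102, -0.302, 0.65], "angular": [0, 0, 0], "fingers": 0.7}, {"dp": [-0.102, -0.302, 0.65], "angular": [0, 0, 0], "fingers": 0.7}, {"dp": [-0.102, -0.302, 0.65], "angular": [0, 0, 0], "fingers": 0.7}, {"dp": [-0.102, -0.302, 0.65], "angular": [0, 0, 0], "fingers": 0.7}]}}

```text
time: 20.6
tool_pos: [556.3, 49.1, 124.2]
tcp_rot: [180.0, -0.2, 3.8]
ft_force: [-0.7, -0.2, 0.0]
finger_gap: 25.7
grip_force: 0.0
```

```bash
python3 - <<'E'
from h import *
print(st()); im,P=look("wrist"); t=sense()["tool_pos"]
L=[d for d in masks_of("wrist","cassette_1") if d["pixels"].sum()<9000]
for x in tops(P,im,L): print(np.round(x,2))
print(proj(P,t).round(),proj(P,np.array(t)+[0,0,22]).round())
cv2.imwrite("pics/f.png",im)
E
```

```text
(20.6, [556.3, 49.1, 124.2], [180.0, -0.2, 3.8], [-0.7, -0.2, 0.0], 25.7, 0.0)
[542.65 -71.71   2.68  23.55   0.95]
[545.59 -31.6    3.74  33.8    0.78]
[542.64   8.06   4.25  32.16   0.66]
[555.51  48.68   3.83  60.85   0.58]
[[253. 234.]] [[254. 253.]]
```

View pics/f.png

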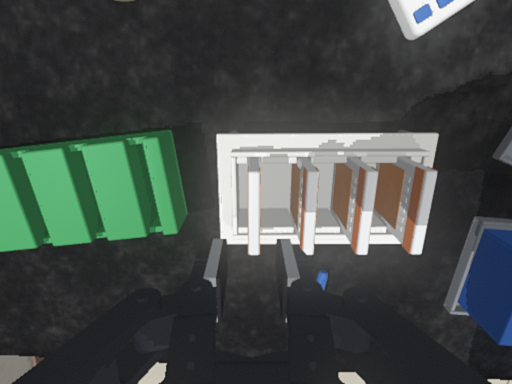

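The cassette's top edge at column 253 is centred between the fingers (219 and 290). Going down to grip.

{"op": "step_arm", "data": {"targets": [{"dp": [0, 0, 0.1], "angular": [0, 0, 0], "fingers": 0.7}, {"dp": [0, 0, 0.2], "angular": [0, 0, 0], "fingers": 0.7}, {"dp": [0, 0, 0.3], "angular": [0, 0, 0], "fingers": 0.7}, {"dp": [0, 0, 0.4], "angular": [0, 0, 0], "fingers": 0.7}, {"dp": [0, 0, 0.4], "angular": [0, 0, 0], "fingers": 1}, {"dp": [0, 0, 0.4], "angular": [0, 0, 0], "fingers": 1}, {"dp": [0, 0, 0.4], "angular": [0, 0, 0], "fingers": 1}, {"dp": [0, 0, 0.4], "angular": [0, 0, 0], "fingers": 1}]}}

```text
time: 21.7
tool_pos: [554.9, 48.8, 42.5]
tcp_rot: [180.0, 0.0, 3.8]
ft_force: [-2.5, -4.2, -2.3]
finger_gap: 7.5
grip_force: 32.9
```

{"op": "step_arm", "data": {"targets": [{"dp": [0, 0, 0], "angular": [0, 0, 0], "fingers": 1}, {"dp": [0, 0, 0], "angular": [0, 0, 0], "fingers": 1}, {"dp": [0, 0, -0.1], "angular": [0, 0, 0], "fingers": 1}, {"dp": [0, 0, -0.2], "angular": [0, 0, 0], "fingers": 1}, {"dp": [0, 0, -0.3], "angular": [0, 0, 0], "fingers": 1}, {"dp": [0, 0, -0.4], "angular": [0, 0, 0], "fingers": 1}, {"dp": [0, 0, -0.5], "angular": [0, 0, 0], "fingers": 1}, {"dp": [0, 0, -0.6], "angular": [0, 0, 0], "fingers": 1}]}}

```text
time: 22.7
tool_pos: [555.2, 49.3, 163.9]
tcp_rot: [-180.0, -0.0, 3.8]
ft_force: [-0.2, 0.6, -0.0]
finger_gap: 7.3
grip_force: 33.1
```

```bash
python3 - <<'E'
from h import *
c=seq([579.35,-9.79,252.19,3.77],([-.102,-.302,.65],),([0,0,.4],),([0,0,-.6],)); print(np.round(c,2).tolist())
plan(c,[[545,235,182,10.2]])
E
```

```text
[555.02, 49.14, 162.19, 3.77]
goal [545.0, 235.0, 182.0, 10.2] dp [0.0111, -0.9306, -0.0991] ang z -0.0357
```

{"op": "step_arm", "data": {"targets": [{"dp": [0, -0.15, -0.05], "angular": [0, 0, -0.01], "fingers": 1}, {"dp": [0, -0.3, -0.1], "angular": [0, 0, -0.02], "fingers": 1}, {"dp": [0.01, -0.45, -0.1], "angular": [0, 0, -0.03], "fingers": 1}, {"dp": [0.01, -0.6, -0.1], "angular": [0, 0, -0.036], "fingers": 1}, {"dp": [0.01, -0.75, -0.1], "angular": [0, 0, -0.036], "fingers": 1}, {"dp": [0.01, -0.93, -0.1], "angular": [0, 0, -0.036], "fingers": 1}, {"dp": [0.01, -0.93, -0.1], "angular": [0, 0, -0.036], "fingers": 1}, {"dp": [0.01, -0.93, -0.1], "angular": [0, 0, -0.036], "fingers": 1}]}}

```text
time: 23.7
tool_pos: [544.8, 234.6, 182.5]
tcp_rot: [180.0, 0.0, 10.3]
ft_force: [-0.2, 0.0, -0.6]
finger_gap: 7.2
grip_force: 33.1
```

```bash
python3 - <<'E'
from h import *
c=seq([555.02,49.14,162.19,3.77],([.01,-.93,-.1],-.036)); print(np.round(c,2).tolist(),st())
p,P,im=wfit("rack",[538,214.5,.18])
G=W(p,[[0,y,6] for y in(-75,-25,25,75)]); print(G.round(1).tolist())
gp=pinpoint("wrist","rack_groove0"); print([(np.round(d["at"]).tolist(),round(d["conf"],2),ray(P,d["at"],6).round(1)[:2].tolist()) for d in gp])
v=im.copy()
for b in SH["rack"]: cv2.polylines(v,[cv2.convexHull(proj(P,W(p,b)).astype(np.int32))],1,(0,0,255),1)
for y in(-75,-25,25,75): cv2.polylines(v,[proj(P,W(p,[[-38,y-7,46],[38,y-7,46],[38,y+7,46],[-38,y+7,46]])).astype(np.int32)],1,(0,255,255),1)
L=masks_of("wrist","cassette_1")
for t in tops(P,im,L,211): print(np.round(t,1))
cv2.imwrite("pics/g.png",v)
g=G[3]; y=np.degrees(p[2]); plan(c,[[g[0],g[1],142,y],[g[0],g[1],47,y]])
E
```

```text
[544.79, 234.87, 182.19, 10.25] (23.7, [544.8, 234.6, 182.5], [180.0, 0.0, 10.3], [-0.2, 0.0, -0.6], 7.2, 33.1)
rack [537.37 213.86  10.03] 0.088 bbox 177 367 134 221
[[550.4, 140.0, 6.0], [541.7, 189.2, 6.0], [533.0, 238.5, 6.0], [524.3, 287.7, 6.0]]
[([292.0, 173.0], 0.95, [542.1, 187.7]), ([205.0, 171.0], 0.83, [527.1, 285.8]), ([330.0, 172.0], 0.61, [550.2, 144.4]), ([247.0, 172.0], 0.57, [534.4, 238.5])]
[579.8 122.3   9.4  15.4   0.8]
[556.2 237.6   8.9  22.7   1. ]
goal [524.3, 287.7, 142.0, 10.0] dp [-0.0537, -0.2782, 0.201] ang z 0.0012
goal [524.3, 287.7, 47.0, 10.0] dp [0.0, 0.0, 0.475] ang z -0.0
```

View pics/g.png

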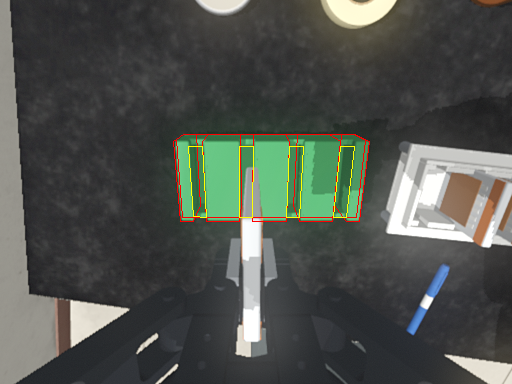

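The red and yellow overlay matches the rack and its dark grooves at columns 197, 247, 296 and 345. Groove 3 is at about (524.4,287.9).

{"op": "step_arm", "data": {"targets": [{"dp": [-0.03, -0.14, 0], "angular": [0, 0, 0.001], "fingers": 1}, {"dp": [-0.053, -0.279, 0.05], "angular": [0, 0, 0.001], "fingers": 1}, {"dp": [-0.053, -0.279, 0.15], "angular": [0, 0, 0.001], "fingers": 1}, {"dp": [-0.053, -0.279, 0.25], "angular": [0, 0, 0.001], "fingers": 1}, {"dp": [-0.053, -0.279, 0.35], "angular": [0, 0, 0.001], "fingers": 1}, {"dp": [-0.053, -0.279, 0.42], "angular": [0, 0, 0.001], "fingers": 1}, {"dp": [-0.053, -0.279, 0.48], "angular": [0, 0, 0.001], "fingers": 1}, {"dp": [-0.053, -0.279, 0.52], "angular": [0, 0, 0.001], "fingers": 1}]}}

```text
time: 24.9
tool_pos: [524.4, 287.7, 77.5]
tcp_rot: [180.0, 0.0, 10.1]
ft_force: [1.1, 0.7, 0.1]
finger_gap: 7.7
grip_force: 33.1
```

{"op": "step_arm", "data": {"targets": [{"dp": [0, 0, 0.01], "angular": [0, 0, 0], "fingers": 1}, {"dp": [0, 0, 0.02], "angular": [0, 0, 0], "fingers": 1}, {"dp": [0, 0, 0.03], "angular": [0, 0, 0], "fingers": 1}, {"dp": [0, 0, 0.04], "angular": [0, 0, 0], "fingers": 1}, {"dp": [0, 0, 0.05], "angular": [0, 0, 0], "fingers": 1}, {"dp": [0, 0, 0.06], "angular": [0, 0, 0], "fingers": 1}, {"dp": [0, 0, 0.07], "angular": [0, 0, 0], "fingers": 1}, {"dp": [0, 0, 0.07], "angular": [0, 0, 0], "fingers": 1}]}}

```text
time: 25.9
tool_pos: [524.2, 287.8, 63.9]
tcp_rot: [180.0, 0.0, 10.1]
ft_force: [0.0, -0.5, -0.2]
finger_gap: 7.4
grip_force: 33.1
```

{"op": "step_arm", "data": {"targets": [{"dp": [0, 0, 0.03], "angular": [0, 0, 0], "fingers": 1}, {"dp": [0, 0, 0.06], "angular": [0, 0, 0], "fingers": 1}, {"dp": [0, 0, 0.09], "angular": [0, 0, 0], "fingers": 1}, {"dp": [0, 0, 0.1], "angular": [0, 0, 0], "fingers": 1}, {"dp": [0, 0, 0.103], "angular": [0, 0, 0], "fingers": 1}, {"dp": [0, 0, 0.103], "angular": [0, 0, 0], "fingers": 0.7}, {"dp": [0, 0, 0.103], "angular": [0, 0, 0], "fingers": 0.7}, {"dp": [0, 0, 0.103], "angular": [0, 0, 0], "fingers": 0.7}]}}

```text
time: 26.9
tool_pos: [524.6, 288.0, 43.9]
tcp_rot: [-180.0, -0.0, 10.1]
ft_force: [-0.2, -1.4, 0.9]
finger_gap: 25.5
grip_force: 0.0
```

{"op": "step_arm", "data": {"targets": [{"dp": [0, 0, 0], "angular": [0, 0, 0], "fingers": 0.7}, {"dp": [0, 0, -0.05], "angular": [0, 0, 0], "fingers": 0.7}, {"dp": [0, 0, -0.15], "angular": [0, 0, 0], "fingers": 0.7}, {"dp": [0, 0, -0.3], "angular": [0, 0, 0], "fingers": 0.7}, {"dp": [0, 0, -0.4], "angular": [0, 0, 0], "fingers": 0.7}, {"dp": [0, 0, -0.5], "angular": [0, 0, 0], "fingers": 0.7}, {"dp": [0, 0, -0.6], "angular": [0, 0, 0], "fingers": 0.7}, {"dp": [0, 0, -0.6], "angular": [0, 0, 0], "fingers": 0.7}]}}

```text
time: 27.9
tool_pos: [525.6, 288.5, 166.0]
tcp_rot: [-180.0, -0.2, 10.1]
ft_force: [0.4, 0.5, -0.4]
finger_gap: 25.8
grip_force: 0.0
```

```bash
python3 - <<'E'
from h import *
c=seq([544.79,234.87,182.19,10.25],([-.053,-.279,.52],.001),([0,0,.07],),([0,0,.103],),([0,0,-.6],)); print(np.round(c,2).tolist(),st())
im,P=look("wrist"); L=[d for d in masks_of("wrist","cassette_1")]
for t in tops(P,im,L,91): print(np.round(t,1))
# expected tank cassettes (x-1 bias) -> next slot
plan(c,[[545,110,162,7],[557.6,9.1,122,3.77],[557.6,9.1,42,3.77]])
E
```

```text
[524.43, 287.89, 163.59, 10.07] (27.9, [525.6, 288.5, 166.0], [-180.0, -0.2, 10.1], [0.4, 0.5, -0.4], 25.8, 0.0)
[525.7 291.4  10.4  62.6   0.9]
goal [545.0, 110.0, 162.0, 7.0] dp [-0.0543, 0.8937, 0.008] ang z 0.0171
goal [557.6, 9.1, 122.0, 3.8] dp [0.001, 0.5084, 0.2] ang z 0.0179
goal [557.6, 9.1, 42.0, 3.8] dp [0.0, 0.0, 0.4] ang z -0.0
```

Cassette 1 stands in groove 3 at (525.7,291.4). Next is the cassette at y=9.

{"op": "step_arm", "data": {"targets": [{"dp": [-0.01, 0.2, 0.008], "angular": [0, 0, 0.004], "fingers": 0.7}, {"dp": [-0.02, 0.4, 0.008], "angular": [0, 0, 0.008], "fingers": 0.7}, {"dp": [-0.035, 0.6, 0.008], "angular": [0, 0, 0.012], "fingers": 0.7}, {"dp": [-0.045, 0.8, 0.008], "angular": [0, 0, 0.017], "fingers": 0.7}, {"dp": [-0.054, 0.894, 0.008], "angular": [0, 0, 0.017], "fingers": 0.7}, {"dp": [-0.054, 0.894, 0.008], "angular": [0, 0, 0.017], "fingers": 0.7}, {"dp": [-0.054, 0.894, 0.008], "angular": [0, 0, 0.017], "fingers": 0.7}, {"dp": [-0.054, 0.894, 0.008], "angular": [0, 0, 0.017], "fingers": 0.7}]}}

```text
time: 29.0
tool_pos: [544.8, 111.1, 161.8]
tcp_rot: [-180.0, 0.0, 7.1]
ft_force: [0.1, -0.1, 0.3]
finger_gap: 25.7
grip_force: 0.0
```

{"op": "step_arm", "data": {"targets": [{"dp": [0, 0.2, 0.05], "angular": [0, 0, 0.005], "fingers": 0.7}, {"dp": [0, 0.4, 0.1], "angular": [0, 0, 0.012], "fingers": 0.7}, {"dp": [0, 0.508, 0.2], "angular": [0, 0, 0.018], "fingers": 0.7}, {"dp": [0, 0.508, 0.2], "angular": [0, 0, 0.018], "fingers": 0.7}, {"dp": [0, 0.508, 0.2], "angular": [0, 0, 0.018], "fingers": 0.7}, {"dp": [0, 0.508, 0.2], "angular": [0, 0, 0.018], "fingers": 0.7}, {"dp": [0, 0.508, 0.2], "angular": [0, 0, 0.018], "fingers": 0.7}, {"dp": [0, 0.508, 0.2], "angular": [0, 0, 0.018], "fingers": 0.7}]}}

```text
time: 30.0
tool_pos: [557.6, 9.5, 122.4]
tcp_rot: [180.0, -0.0, 3.8]
ft_force: [0.4, -0.7, 0.5]
finger_gap: 25.8
grip_force: 0.0
```

```bash
python3 - <<'E'
from h import *
c=seq([524.43,287.89,163.59,10.07],([-.054,.894,.008],.017),([0,.508,.2],.018)); print(np.round(c,2).tolist(),st())
im,P=look("wrist"); L=[d for d in masks_of("wrist","cassette_1")]
for t in tops(P,im,L,90): print(np.round(t,1))
_,P=look("side"); m=mask("side","rack",proj(P,[538,214,20])[0]); print("rack side",fit([(P,m)],"rack",[538,214,.18]) if m is not None else 0)
E
```

```text
[557.46, 9.12, 121.99, 3.77] (30.0, [557.6, 9.5, 122.4], [180.0, -0.0, 3.8], [0.4, -0.7, 0.5], 25.8, 0.0)
[532.1 -73.2 -86.2   5.    0.6]
[529.4 -31.5 -86.2   0.8   0.8]
[580.   11.6   1.9  12.6   0.9]
rack side (array([5.39000292e+02, 2.09684151e+02, 1.78097907e-01]), np.float64(0.1960573860801248))
```

{"op": "step_arm", "data": {"targets": [{"dp": [0, 0, 0.1], "angular": [0, 0, 0], "fingers": 0.7}, {"dp": [0, 0, 0.2], "angular": [0, 0, 0], "fingers": 0.7}, {"dp": [0, 0, 0.3], "angular": [0, 0, 0], "fingers": 0.7}, {"dp": [0, 0, 0.4], "angular": [0, 0, 0], "fingers": 0.7}, {"dp": [0, 0, 0.4], "angular": [0, 0, 0], "fingers": 1}, {"dp": [0, 0, 0.4], "angular": [0, 0, 0], "fingers": 1}, {"dp": [0, 0, 0.4], "angular": [0, 0, 0], "fingers": 1}, {"dp": [0, 0, 0.4], "angular": [0, 0, 0], "fingers": 1}]}}

```text
time: 31.2
tool_pos: [557.5, 9.1, 42.5]
tcp_rot: [180.0, -0.0, 3.8]
ft_force: [-2.9, -0.5, 0.0]
finger_gap: 7.2
grip_force: 33.2
```

{"op": "step_arm", "data": {"targets": [{"dp": [0, 0, 0], "angular": [0, 0, 0], "fingers": 1}, {"dp": [0, 0, 0], "angular": [0, 0, 0], "fingers": 1}, {"dp": [0, 0, -0.1], "angular": [0, 0, 0], "fingers": 1}, {"dp": [0, 0, -0.2], "angular": [0, 0, 0], "fingers": 1}, {"dp": [0, 0, -0.3], "angular": [0, 0, 0], "fingers": 1}, {"dp": [0, 0, -0.4], "angular": [0, 0, 0], "fingers": 1}, {"dp": [0, 0, -0.5], "angular": [0, 0, 0], "fingers": 1}, {"dp": [0, 0, -0.6], "angular": [0, 0, 0], "fingers": 1}]}}

```text
time: 32.2
tool_pos: [557.6, 9.1, 163.6]
tcp_rot: [180.0, -0.0, 3.8]
ft_force: [0.6, 0.1, -0.1]
finger_gap: 7.5
grip_force: 33.2
```

{"op": "step_arm", "data": {"targets": [{"dp": [0, -0.15, -0.05], "angular": [0, 0, -0.01], "fingers": 1}, {"dp": [0, -0.3, -0.1], "angular": [0, 0, -0.02], "fingers": 1}, {"dp": [0.01, -0.45, -0.1], "angular": [0, 0, -0.03], "fingers": 1}, {"dp": [0.01, -0.6, -0.1], "angular": [0, 0, -0.035], "fingers": 1}, {"dp": [0.01, -0.75, -0.1], "angular": [0, 0, -0.035], "fingers": 1}, {"dp": [0.01, -0.93, -0.1], "angular": [0, 0, -0.035], "fingers": 1}, {"dp": [0.01, -0.93, -0.1], "angular": [0, 0, -0.035], "fingers": 1}, {"dp": [0.01, -0.93, -0.1], "angular": [0, 0, -0.035], "fingers": 1}]}}

```text
time: 33.2
tool_pos: [547.2, 194.6, 182.3]
tcp_rot: [180.0, 0.0, 10.1]
ft_force: [-0.2, 0.3, -0.8]
finger_gap: 7.3
grip_force: 33.2
```

```bash
cat >> h.py <<'E'
def rackfit(p0,held=True):
    im,P=look("wrist"); u=proj(P,W(p0,[[0,0,20]]))[0]
    L=[d for d in masks_of("wrist","rack") if np.hypot(*(np.array(d["at"])-u))<90]
    m=max(L,key=lambda d:d["pixels"].sum())["pixels"].copy()
    ig=np.zeros((384,512),bool)
    for d in masks_of("wrist","cassette_1"): ig|=d["pixels"]
    ig=cv2.dilate(ig.astype(np.uint8),np.ones((7,7)))>0
    ig[230:]=True   # gripper
    k=~ig
    def cost(p):
        r=render(P,SH["rack"],p,0); a=np.minimum(r,m)[k].sum(); b=np.maximum(r,m)[k].sum(); return 1-a/b
    x0=np.array(p0,float); r=minimize(cost,x0,method="Nelder-Mead",options=dict(initial_simplex=x0+np.array([[0,0,0],[10,0,0],[0,10,0],[0,0,.06]]),xatol=.05,fatol=1e-5,maxiter=250))
    print("rack",np.round([*r.x[:2],np.degrees(r.x[2])],2),round(r.fun,3)); return r.x,P,im
E
python3 - <<'E'
from h import *
c=seq([557.46,9.12,121.99,3.77],([0,0,.4],),([0,0,-.6],),([.01,-.93,-.1],-.035)); print(np.round(c,2).tolist(),st())
p,P,im=rackfit([537.6,214.2,.176])
G=W(p,[[0,y,6] for y in(-75,-25,25,75)]); print(G.round(1).tolist())
print([(np.round(d["at"]).tolist(),round(d["conf"],2),ray(P,d["at"],6).round(1)[:2].tolist()) for d in pinpoint("wrist","rack_groove0")])
for t in tops(P,im,masks_of("wrist","cassette_1"),91): print(np.round(t,1))
g=G[2]; y=np.degrees(p[2]); plan(c,[[g[0],g[1],78,y]])
E
```

```text
[547.23, 194.85, 181.99, 10.07] (33.2, [547.2, 194.6, 182.3], [180.0, 0.0, 10.1], [-0.2, 0.3, -0.8], 7.3, 33.2)
rack [537.26 214.22   9.99] 0.02
[[550.3, 140.4, 6.0], [541.6, 189.6, 6.0], [532.9, 238.8, 6.0], [524.2, 288.1, 6.0]]
[([296.0, 168.0], 0.92, [550.5, 143.3]), ([258.0, 165.0], 0.83, [546.7, 187.3]), ([213.0, 167.0], 0.76, [535.7, 237.6])]
[533.2 -29.    9.9  10.2   0.9]
[497.1 187.2   9.5  40.5   0.8]
[526.5 289.9  10.1  63.1   0.8]
goal [532.9, 238.8, 78.0, 10.0] dp [-0.032, -0.2291, 0.52] ang z 0.0004
```

{"op": "step_arm", "data": {"targets": [{"dp": [-0.02, -0.12, 0], "angular": [0, 0, 0], "fingers": 1}, {"dp": [-0.032, -0.229, 0.05], "angular": [0, 0, 0], "fingers": 1}, {"dp": [-0.032, -0.229, 0.15], "angular": [0, 0, 0], "fingers": 1}, {"dp": [-0.032, -0.229, 0.25], "angular": [0, 0, 0], "fingers": 1}, {"dp": [-0.032, -0.229, 0.35], "angular": [0, 0, 0], "fingers": 1}, {"dp": [-0.032, -0.229, 0.42], "angular": [0, 0, 0], "fingers": 1}, {"dp": [-0.032, -0.229, 0.48], "angular": [0, 0, 0], "fingers": 1}, {"dp": [-0.032, -0.229, 0.52], "angular": [0, 0, 0], "fingers": 1}]}}

```text
time: 34.45
tool_pos: [532.9, 238.7, 77.3]
tcp_rot: [180.0, 0.0, 10.1]
ft_force: [0.8, -1.0, -1.1]
finger_gap: 7.4
grip_force: 33.3
```

{"op": "step_arm", "data": {"targets": [{"dp": [0, 0, 0.01], "angular": [0, 0, 0], "fingers": 1}, {"dp": [0, 0, 0.03], "angular": [0, 0, 0], "fingers": 1}, {"dp": [0, 0, 0.05], "angular": [0, 0, 0], "fingers": 1}, {"dp": [0, 0, 0.07], "angular": [0, 0, 0], "fingers": 1}, {"dp": [0, 0, 0.09], "angular": [0, 0, 0], "fingers": 1}, {"dp": [0, 0, 0.11], "angular": [0, 0, 0], "fingers": 1}, {"dp": [0, 0, 0.13], "angular": [0, 0, 0], "fingers": 1}, {"dp": [0, 0, 0.14], "angular": [0, 0, 0], "fingers": 1}]}}

```text
time: 35.45
tool_pos: [532.7, 238.8, 49.6]
tcp_rot: [180.0, 0.0, 10.1]
ft_force: [0.1, 0.3, -0.7]
finger_gap: 7.3
grip_force: 33.3
```

{"op": "step_arm", "data": {"targets": [{"dp": [0, 0, 0.01], "angular": [0, 0, 0], "fingers": 1}, {"dp": [0, 0, 0.02], "angular": [0, 0, 0], "fingers": 1}, {"dp": [0, 0, 0.03], "angular": [0, 0, 0], "fingers": 1}, {"dp": [0, 0, 0.032], "angular": [0, 0, 0], "fingers": 1}, {"dp": [0, 0, 0.032], "angular": [0, 0, 0], "fingers": 1}, {"dp": [0, 0, 0.032], "angular": [0, 0, 0], "fingers": 0.7}, {"dp": [0, 0, 0.032], "angular": [0, 0, 0], "fingers": 0.7}, {"dp": [0, 0, 0.032], "angular": [0, 0, 0], "fingers": 0.7}]}}

```text
time: 36.45
tool_pos: [533.0, 238.8, 43.7]
tcp_rot: [-180.0, -0.0, 10.1]
ft_force: [0.5, 0.2, -0.6]
finger_gap: 25.6
grip_force: 0.0
```

{"op": "step_arm", "data": {"targets": [{"dp": [0, 0, 0], "angular": [0, 0, 0], "fingers": 0.7}, {"dp": [0, 0, -0.05], "angular": [0, 0, 0], "fingers": 0.7}, {"dp": [0, 0, -0.15], "angular": [0, 0, 0], "fingers": 0.7}, {"dp": [0, 0, -0.3], "angular": [0, 0, 0], "fingers": 0.7}, {"dp": [0, 0, -0.4], "angular": [0, 0, 0], "fingers": 0.7}, {"dp": [0, 0, -0.5], "angular": [0, 0, 0], "fingers": 0.7}, {"dp": [0, 0, -0.6], "angular": [0, 0, 0], "fingers": 0.7}, {"dp": [0, 0, -0.6], "angular": [0, 0, 0], "fingers": 0.7}]}}

```text
time: 37.45
tool_pos: [534.2, 239.3, 165.9]
tcp_rot: [-180.0, -0.2, 10.1]
ft_force: [-0.2, 0.1, 0.7]
finger_gap: 25.7
grip_force: 0.0
```

```bash
python3 - <<'E'
from h import *
c=seq([547.23,194.85,181.99,10.07],([-.032,-.229,.52],0),([0,0,.14],),([0,0,.032],),([0,0,-.6],)); print(np.round(c,2).tolist(),st())
im,P=look("wrist")
for t in tops(P,im,masks_of("wrist","cassette_1"),91): print(np.round(t,1))
plan(c,[[550,60,162,6],[560.2,-31,122,3.77]])
E
```

```text
[532.92, 238.83, 163.59, 10.07] (37.45, [534.2, 239.3, 165.9], [-180.0, -0.2, 10.1], [-0.2, 0.1, 0.7], 25.7, 0.0)
[534.1 240.6  10.   61.8   0.7]
[525.5 289.6  10.   62.4   0.6]
goal [550.0, 60.0, 162.0, 6.0] dp [-0.0723, 0.8953, 0.008] ang z 0.0226
goal [560.2, -31.0, 122.0, 3.8] dp [0.0032, 0.4578, 0.2] ang z 0.0124
```

Two are placed. Third cassette, at y=-31.

{"op": "step_arm", "data": {"targets": [{"dp": [-0.01, 0.2, 0.008], "angular": [0, 0, 0.005], "fingers": 0.7}, {"dp": [-0.03, 0.4, 0.008], "angular": [0, 0, 0.01], "fingers": 0.7}, {"dp": [-0.05, 0.6, 0.008], "angular": [0, 0, 0.015], "fingers": 0.7}, {"dp": [-0.06, 0.8, 0.008], "angular": [0, 0, 0.02], "fingers": 0.7}, {"dp": [-0.072, 0.895, 0.008], "angular": [0, 0, 0.0226], "fingers": 0.7}, {"dp": [-0.072, 0.895, 0.008], "angular": [0, 0, 0.0226], "fingers": 0.7}, {"dp": [-0.072, 0.895, 0.008], "angular": [0, 0, 0.0226], "fingers": 0.7}, {"dp": [-0.072, 0.895, 0.008], "angular": [0, 0, 0.0226], "fingers": 0.7}]}}

```text
time: 38.55
tool_pos: [549.9, 61.2, 161.8]
tcp_rot: [-180.0, 0.0, 6.1]
ft_force: [0.6, 0.3, -0.4]
finger_gap: 25.5
grip_force: 0.0
```

{"op": "step_arm", "data": {"targets": [{"dp": [0, 0.2, 0.05], "angular": [0, 0, 0.005], "fingers": 0.7}, {"dp": [0, 0.4, 0.1], "angular": [0, 0, 0.01], "fingers": 0.7}, {"dp": [0.003, 0.458, 0.2], "angular": [0, 0, 0.0124], "fingers": 0.7}, {"dp": [0.003, 0.458, 0.2], "angular": [0, 0, 0.0124], "fingers": 0.7}, {"dp": [0.003, 0.458, 0.2], "angular": [0, 0, 0.0124], "fingers": 0.7}, {"dp": [0.003, 0.458, 0.2], "angular": [0, 0, 0.0124], "fingers": 0.7}, {"dp": [0.003, 0.458, 0.2], "angular": [0, 0, 0.0124], "fingers": 0.7}, {"dp": [0.003, 0.458, 0.2], "angular": [0, 0, 0.0124], "fingers": 0.7}]}}

```text
time: 39.55
tool_pos: [560.4, -30.6, 122.4]
tcp_rot: [180.0, -0.0, 3.8]
ft_force: [0.3, 0.7, -0.8]
finger_gap: 25.4
grip_force: 0.0
```

{"op": "step_arm", "data": {"targets": [{"dp": [0, 0, 0.1], "angular": [0, 0, 0], "fingers": 0.7}, {"dp": [0, 0, 0.2], "angular": [0, 0, 0], "fingers": 0.7}, {"dp": [0, 0, 0.3], "angular": [0, 0, 0], "fingers": 0.7}, {"dp": [0, 0, 0.4], "angular": [0, 0, 0], "fingers": 0.7}, {"dp": [0, 0, 0.4], "angular": [0, 0, 0], "fingers": 1}, {"dp": [0, 0, 0.4], "angular": [0, 0, 0], "fingers": 1}, {"dp": [0, 0, 0.4], "angular": [0, 0, 0], "fingers": 1}, {"dp": [0, 0, 0.4], "angular": [0, 0, 0], "fingers": 1}]}}

```text
time: 40.55
tool_pos: [560.2, -31.0, 42.5]
tcp_rot: [180.0, -0.0, 3.8]
ft_force: [-2.8, -0.9, -0.1]
finger_gap: 7.3
grip_force: 33.3
```

{"op": "step_arm", "data": {"targets": [{"dp": [0, 0, 0], "angular": [0, 0, 0], "fingers": 1}, {"dp": [0, 0, 0], "angular": [0, 0, 0], "fingers": 1}, {"dp": [0, 0, -0.1], "angular": [0, 0, 0], "fingers": 1}, {"dp": [0, 0, -0.2], "angular": [0, 0, 0], "fingers": 1}, {"dp": [0, 0, -0.3], "angular": [0, 0, 0], "fingers": 1}, {"dp": [0, 0, -0.4], "angular": [0, 0, 0], "fingers": 1}, {"dp": [0, 0, -0.5], "angular": [0, 0, 0], "fingers": 1}, {"dp": [0, 0, -0.6], "angular": [0, 0, 0], "fingers": 1}]}}

```text
time: 41.55
tool_pos: [560.4, -31.0, 163.6]
tcp_rot: [180.0, -0.0, 3.8]
ft_force: [-0.2, 0.0, -0.2]
finger_gap: 7.9
grip_force: 33.3
```

{"op": "step_arm", "data": {"targets": [{"dp": [0, -0.15, -0.05], "angular": [0, 0, -0.01], "fingers": 1}, {"dp": [0, -0.3, -0.1], "angular": [0, 0, -0.02], "fingers": 1}, {"dp": [0.01, -0.45, -0.1], "angular": [0, 0, -0.03], "fingers": 1}, {"dp": [0.01, -0.6, -0.1], "angular": [0, 0, -0.035], "fingers": 1}, {"dp": [0.01, -0.75, -0.1], "angular": [0, 0, -0.035], "fingers": 1}, {"dp": [0.01, -0.9, -0.1], "angular": [0, 0, -0.035], "fingers": 1}, {"dp": [0.01, -0.9, -0.1], "angular": [0, 0, -0.035], "fingers": 1}, {"dp": [0.01, -0.9, -0.1], "angular": [0, 0, -0.035], "fingers": 1}]}}

```text
time: 42.55
tool_pos: [550.4, 148.4, 182.3]
tcp_rot: [180.0, 0.0, 10.1]
ft_force: [-0.3, -0.2, -0.2]
finger_gap: 7.5
grip_force: 33.3
```

```bash
python3 - <<'E'
from h import *
c=seq([532.92,238.83,163.59,10.07],([-.072,.895,.008],.0226),([.003,.458,.2],.0124),([0,0,.4],),([0,0,-.6],),([.01,-.9,-.1],-.035)); print(np.round(c,2).tolist(),st())
p,P,im=rackfit([537.3,214.2,.1745])
G=W(p,[[0,y,6] for y in(-75,-25,25,75)]); print(G.round(1).tolist())
for t in tops(P,im,masks_of("wrist","cassette_1"),91): print(np.round(t,1))
g=G[1]; y=np.degrees(p[2]); plan(c,[[g[0],g[1],78,y]])
E
```

```text
[550.38, 148.78, 181.99, 10.07] (42.55, [550.4, 148.4, 182.3], [180.0, 0.0, 10.1], [-0.3, -0.2, -0.2], 7.5, 33.3)
rack [538.17 213.77  10.29] 0.02
[[551.6, 140.0, 6.0], [542.6, 189.2, 6.0], [533.7, 238.4, 6.0], [524.8, 287.6, 6.0]]
[533.8 -69.1   4.6   3.8   0.6]
[ 6.986e+02 -1.160e+01  2.880e+01  4.840e+01  5.000e-01]
[401.  123.7  11.   37.4   0.9]
[534.8 241.   10.2  62.4   0.9]
[526.6 289.8  10.1  64.5   0.7]
goal [542.6, 189.2, 78.0, 10.3] dp [-0.0028, -0.2056, 0.52] ang z -0.0012
```

{"op": "step_arm", "data": {"targets": [{"dp": [-0.002, -0.1, 0], "angular": [0, 0, 0], "fingers": 1}, {"dp": [-0.005, -0.206, 0.05], "angular": [0, 0, 0], "fingers": 1}, {"dp": [-0.005, -0.206, 0.15], "angular": [0, 0, 0], "fingers": 1}, {"dp": [-0.005, -0.206, 0.25], "angular": [0, 0, 0], "fingers": 1}, {"dp": [-0.005, -0.206, 0.35], "angular": [0, 0, 0], "fingers": 1}, {"dp": [-0.005, -0.206, 0.42], "angular": [0, 0, 0], "fingers": 1}, {"dp": [-0.005, -0.206, 0.48], "angular": [0, 0, 0], "fingers": 1}, {"dp": [-0.005, -0.206, 0.52], "angular": [0, 0, 0], "fingers": 1}]}}

```text
time: 43.75
tool_pos: [542.2, 189.0, 77.3]
tcp_rot: [180.0, 0.0, 10.1]
ft_force: [-0.5, 0.1, -0.3]
finger_gap: 7.2
grip_force: 33.3
```

{"op": "step_arm", "data": {"targets": [{"dp": [0, 0, 0.01], "angular": [0, 0, 0], "fingers": 1}, {"dp": [0, 0, 0.03], "angular": [0, 0, 0], "fingers": 1}, {"dp": [0, 0, 0.05], "angular": [0, 0, 0], "fingers": 1}, {"dp": [0, 0, 0.07], "angular": [0, 0, 0], "fingers": 1}, {"dp": [0, 0, 0.09], "angular": [0, 0, 0], "fingers": 1}, {"dp": [0, 0, 0.11], "angular": [0, 0, 0], "fingers": 1}, {"dp": [0, 0, 0.13], "angular": [0, 0, 0], "fingers": 1}, {"dp": [0, 0, 0.14], "angular": [0, 0, 0], "fingers": 1}]}}

```text
time: 44.75
tool_pos: [542.0, 189.1, 49.6]
tcp_rot: [180.0, 0.0, 10.1]
ft_force: [-0.3, -0.2, -0.9]
finger_gap: 7.8
grip_force: 33.3
```

{"op": "step_arm", "data": {"targets": [{"dp": [0, 0, 0.01], "angular": [0, 0, 0], "fingers": 1}, {"dp": [0, 0, 0.02], "angular": [0, 0, 0], "fingers": 1}, {"dp": [0, 0, 0.03], "angular": [0, 0, 0], "fingers": 1}, {"dp": [0, 0, 0.032], "angular": [0, 0, 0], "fingers": 1}, {"dp": [0, 0, 0.032], "angular": [0, 0, 0], "fingers": 1}, {"dp": [0, 0, 0.032], "angular": [0, 0, 0], "fingers": 0.7}, {"dp": [0, 0, 0.032], "angular": [0, 0, 0], "fingers": 0.7}, {"dp": [0, 0, 0.032], "angular": [0, 0, 0], "fingers": 0.7}]}}

```text
time: 45.75
tool_pos: [542.3, 189.2, 43.7]
tcp_rot: [-180.0, -0.0, 10.1]
ft_force: [0.5, -0.3, -0.2]
finger_gap: 25.5
grip_force: 0.0
```

{"op": "step_arm", "data": {"targets": [{"dp": [0, 0, 0], "angular": [0, 0, 0], "fingers": 0.7}, {"dp": [0, 0, -0.05], "angular": [0, 0, 0], "fingers": 0.7}, {"dp": [0, 0, -0.15], "angular": [0, 0, 0], "fingers": 0.7}, {"dp": [0, 0, -0.3], "angular": [0, 0, 0], "fingers": 0.7}, {"dp": [0, 0, -0.4], "angular": [0, 0, 0], "fingers": 0.7}, {"dp": [0, 0, -0.5], "angular": [0, 0, 0], "fingers": 0.7}, {"dp": [0, 0, -0.6], "angular": [0, 0, 0], "fingers": 0.7}, {"dp": [0, 0, -0.6], "angular": [0, 0, 0], "fingers": 0.7}]}}

```text
time: 46.75
tool_pos: [543.5, 189.5, 166.0]
tcp_rot: [-180.0, -0.2, 10.1]
ft_force: [0.3, -0.3, -1.2]
finger_gap: 26.0
grip_force: 0.0
```

```bash
python3 - <<'E'
from h import *
c=seq([550.38,148.78,181.99,10.07],([-.005,-.206,.52],0),([0,0,.14],),([0,0,.032],),([0,0,-.6],)); print(np.round(c,2).tolist(),st())
im,P=look("wrist")
for t in tops(P,im,masks_of("wrist","cassette_1"),91): print(np.round(t,1))
plan(c,[[555,11,162,6],[562.6,-70.9,122,3.77]])
E
```

```text
[542.19, 189.17, 163.59, 10.07] (46.75, [543.5, 189.5, 166.0], [-180.0, -0.2, 10.1], [0.3, -0.3, -1.2], 26.0, 0.0)
[ 6.839e+02  1.712e+02 -7.990e+01  2.920e+01  4.000e-01]
[543.1 192.5   9.9  61.8   0.9]
[534.1 241.   10.2  61.6   1. ]
[526.  289.4  10.1  63.6   0.9]
goal [555.0, 11.0, 162.0, 6.0] dp [-0.0927, 0.8883, 0.008] ang z 0.0226
goal [562.6, -70.9, 122.0, 3.8] dp [-0.005, 0.4112, 0.2] ang z 0.0124
```

{"op": "step_arm", "data": {"targets": [{"dp": [-0.02, 0.2, 0.008], "angular": [0, 0, 0.005], "fingers": 0.7}, {"dp": [-0.04, 0.4, 0.008], "angular": [0, 0, 0.01], "fingers": 0.7}, {"dp": [-0.06, 0.6, 0.008], "angular": [0, 0, 0.015], "fingers": 0.7}, {"dp": [-0.08, 0.8, 0.008], "angular": [0, 0, 0.02], "fingers": 0.7}, {"dp": [-0.093, 0.888, 0.008], "angular": [0, 0, 0.0226], "fingers": 0.7}, {"dp": [-0.093, 0.888, 0.008], "angular": [0, 0, 0.0226], "fingers": 0.7}, {"dp": [-0.093, 0.888, 0.008], "angular": [0, 0, 0.0226], "fingers": 0.7}, {"dp": [-0.093, 0.888, 0.008], "angular": [0, 0, 0.0226], "fingers": 0.7}]}}

```text
time: 47.85
tool_pos: [554.8, 12.3, 161.8]
tcp_rot: [-180.0, 0.0, 6.1]
ft_force: [0.2, 0.2, 0.9]
finger_gap: 25.8
grip_force: 0.0
```

{"op": "step_arm", "data": {"targets": [{"dp": [0, 0.2, 0.05], "angular": [0, 0, 0.005], "fingers": 0.7}, {"dp": [-0.005, 0.35, 0.1], "angular": [0, 0, 0.01], "fingers": 0.7}, {"dp": [-0.005, 0.411, 0.2], "angular": [0, 0, 0.0124], "fingers": 0.7}, {"dp": [-0.005, 0.411, 0.2], "angular": [0, 0, 0.0124], "fingers": 0.7}, {"dp": [-0.005, 0.411, 0.2], "angular": [0, 0, 0.0124], "fingers": 0.7}, {"dp": [-0.005, 0.411, 0.2], "angular": [0, 0, 0.0124], "fingers": 0.7}, {"dp": [-0.005, 0.411, 0.2], "angular": [0, 0, 0.0124], "fingers": 0.7}, {"dp": [-0.005, 0.411, 0.2], "angular": [0, 0, 0.0124], "fingers": 0.7}]}}

```text
time: 48.85
tool_pos: [562.8, -70.5, 122.4]
tcp_rot: [180.0, -0.0, 3.8]
ft_force: [0.4, 0.5, -0.4]
finger_gap: 25.9
grip_force: 0.0
```

{"op": "step_arm", "data": {"targets": [{"dp": [0, 0, 0.1], "angular": [0, 0, 0], "fingers": 0.7}, {"dp": [0, 0, 0.2], "angular": [0, 0, 0], "fingers": 0.7}, {"dp": [0, 0, 0.3], "angular": [0, 0, 0], "fingers": 0.7}, {"dp": [0, 0, 0.4], "angular": [0, 0, 0], "fingers": 0.7}, {"dp": [0, 0, 0.4], "angular": [0, 0, 0], "fingers": 1}, {"dp": [0, 0, 0.4], "angular": [0, 0, 0], "fingers": 1}, {"dp": [0, 0, 0.4], "angular": [0, 0, 0], "fingers": 1}, {"dp": [0, 0, 0.4], "angular": [0, 0, 0], "fingers": 1}]}}

```text
time: 49.85
tool_pos: [562.5, -70.9, 42.5]
tcp_rot: [180.0, -0.0, 3.8]
ft_force: [-2.9, 0.2, 0.4]
finger_gap: 7.2
grip_force: 33.3
```

{"op": "step_arm", "data": {"targets": [{"dp": [0, 0, 0], "angular": [0, 0, 0], "fingers": 1}, {"dp": [0, 0, 0], "angular": [0, 0, 0], "fingers": 1}, {"dp": [0, 0, -0.1], "angular": [0, 0, 0], "fingers": 1}, {"dp": [0, 0, -0.2], "angular": [0, 0, 0], "fingers": 1}, {"dp": [0, 0, -0.3], "angular": [0, 0, 0], "fingers": 1}, {"dp": [0, 0, -0.4], "angular": [0, 0, 0], "fingers": 1}, {"dp": [0, 0, -0.5], "angular": [0, 0, 0], "fingers": 1}, {"dp": [0, 0, -0.6], "angular": [0, 0, 0], "fingers": 1}]}}

```text
time: 50.85
tool_pos: [562.7, -70.8, 163.7]
tcp_rot: [180.0, -0.0, 3.8]
ft_force: [0.3, 0.5, -0.4]
finger_gap: 7.4
grip_force: 33.3
```

{"op": "step_arm", "data": {"targets": [{"dp": [0, -0.15, -0.05], "angular": [0, 0, -0.01], "fingers": 1}, {"dp": [0, -0.3, -0.1], "angular": [0, 0, -0.02], "fingers": 1}, {"dp": [0.01, -0.45, -0.1], "angular": [0, 0, -0.03], "fingers": 1}, {"dp": [0.01, -0.6, -0.1], "angular": [0, 0, -0.035], "fingers": 1}, {"dp": [0.01, -0.75, -0.1], "angular": [0, 0, -0.035], "fingers": 1}, {"dp": [0.01, -0.9, -0.1], "angular": [0, 0, -0.035], "fingers": 1}, {"dp": [0.01, -0.9, -0.1], "angular": [0, 0, -0.035], "fingers": 1}, {"dp": [0.01, -0.9, -0.1], "angular": [0, 0, -0.035], "fingers": 1}]}}

```text
time: 51.85
tool_pos: [552.7, 108.6, 182.3]
tcp_rot: [180.0, -0.0, 10.1]
ft_force: [-0.1, -0.6, 0.1]
finger_gap: 7.2
grip_force: 33.4
```

```bash
python3 - <<'E'
from h import *
c=seq([542.19,189.17,163.59,10.07],([-.093,.888,.008],.0226),([-.005,.411,.2],.0124),([0,0,.4],),([0,0,-.6],),([.01,-.9,-.1],-.035)); print(np.round(c,2).tolist(),st())
p,P,im=rackfit([537.3,214.2,.1745])
G=W(p,[[0,y,6] for y in(-75,-25,25,75)]); print(G.round(1).tolist())
for t in tops(P,im,masks_of("wrist","cassette_1"),91): print(np.round(t,1))
g=G[0]; y=np.degrees(p[2]); plan(c,[[g[0],g[1],78,y]])
E
```

```text
[552.69, 108.94, 181.99, 10.07] (51.85, [552.7, 108.6, 182.3], [180.0, -0.0, 10.1], [-0.1, -0.6, 0.1], 7.2, 33.4)
rack [538.57 212.55  10.23] 0.021
[[551.9, 138.7, 6.0], [543.0, 187.9, 6.0], [534.1, 237.2, 6.0], [525.2, 286.4, 6.0]]
[547.4 195.    7.9  52.7   0.9]
[534.7 241.1   9.1  62.6   0.6]
[526.  290.1   9.7  64.2   0.7]
goal [551.9, 138.7, 78.0, 10.2] dp [0.0221, -0.1474, 0.52] ang z -0.0009
```

{"op": "step_arm", "data": {"targets": [{"dp": [0.01, -0.08, 0], "angular": [0, 0, 0], "fingers": 1}, {"dp": [0.019, -0.154, 0.05], "angular": [0, 0, 0], "fingers": 1}, {"dp": [0.019, -0.154, 0.15], "angular": [0, 0, 0], "fingers": 1}, {"dp": [0.019, -0.154, 0.25], "angular": [0, 0, 0], "fingers": 1}, {"dp": [0.019, -0.154, 0.35], "angular": [0, 0, 0], "fingers": 1}, {"dp": [0.019, -0.154, 0.42], "angular": [0, 0, 0], "fingers": 1}, {"dp": [0.019, -0.154, 0.48], "angular": [0, 0, 0], "fingers": 1}, {"dp": [0.019, -0.154, 0.52], "angular": [0, 0, 0], "fingers": 1}]}}

```text
time: 53.05
tool_pos: [551.0, 139.8, 77.3]
tcp_rot: [180.0, 0.0, 10.1]
ft_force: [-0.2, -0.4, -0.6]
finger_gap: 7.3
grip_force: 33.3
```

{"op": "step_arm", "data": {"targets": [{"dp": [0, 0, 0.01], "angular": [0, 0, 0], "fingers": 1}, {"dp": [0, 0, 0.03], "angular": [0, 0, 0], "fingers": 1}, {"dp": [0, 0, 0.05], "angular": [0, 0, 0], "fingers": 1}, {"dp": [0, 0, 0.07], "angular": [0, 0, 0], "fingers": 1}, {"dp": [0, 0, 0.09], "angular": [0, 0, 0], "fingers": 1}, {"dp": [0, 0, 0.11], "angular": [0, 0, 0], "fingers": 1}, {"dp": [0, 0, 0.13], "angular": [0, 0, 0], "fingers": 1}, {"dp": [0, 0, 0.14], "angular": [0, 0, 0], "fingers": 1}]}}

```text
time: 54.05
tool_pos: [550.8, 139.9, 49.6]
tcp_rot: [-180.0, 0.0, 10.1]
ft_force: [0.4, 0.3, -0.9]
finger_gap: 7.4
grip_force: 33.3
```

{"op": "step_arm", "data": {"targets": [{"dp": [0, 0, 0.01], "angular": [0, 0, 0], "fingers": 1}, {"dp": [0, 0, 0.02], "angular": [0, 0, 0], "fingers": 1}, {"dp": [0, 0, 0.03], "angular": [0, 0, 0], "fingers": 1}, {"dp": [0, 0, 0.032], "angular": [0, 0, 0], "fingers": 1}, {"dp": [0, 0, 0.032], "angular": [0, 0, 0], "fingers": 1}, {"dp": [0, 0, 0.032], "angular": [0, 0, 0], "fingers": 0.7}, {"dp": [0, 0, 0.032], "angular": [0, 0, 0], "fingers": 0.7}, {"dp": [0, 0, 0.032], "angular": [0, 0, 0], "fingers": 0.7}]}}

```text
time: 55.05
tool_pos: [551.1, 139.9, 43.7]
tcp_rot: [-180.0, -0.0, 10.1]
ft_force: [0.3, -0.5, 0.3]
finger_gap: 25.7
grip_force: 0.0
```

{"op": "step_arm", "data": {"targets": [{"dp": [0, 0, 0], "angular": [0, 0, 0], "fingers": 0.7}, {"dp": [0, 0, -0.05], "angular": [0, 0, 0], "fingers": 0.7}, {"dp": [0, 0, -0.15], "angular": [0, 0, 0], "fingers": 0.7}, {"dp": [0, 0, -0.3], "angular": [0, 0, 0], "fingers": 0.7}, {"dp": [0, 0, -0.5], "angular": [0, 0, 0], "fingers": 0.7}, {"dp": [0, 0, -0.7], "angular": [0, 0, 0], "fingers": 0.7}, {"dp": [0, 0, -0.9], "angular": [0, 0, 0], "fingers": 0.7}, {"dp": [0, 0, -0.9], "angular": [0, 0, 0], "fingers": 0.7}]}}

```text
time: 56.05
tool_pos: [553.8, 140.4, 230.4]
tcp_rot: [180.0, -0.6, 10.1]
ft_force: [0.3, 1.5, -0.3]
finger_gap: 25.9
grip_force: 0.0
```

```bash
python3 - <<'E'
from h import *
c=seq([552.69,108.94,181.99,10.07],([.019,-.154,.52],0),([0,0,.14],),([0,0,.032],),([0,0,-.9],)); print(np.round(c,2).tolist(),st())
im,P=look("wrist")
for t in tops(P,im,masks_of("wrist","cassette_1"),91): print(np.round(t,1))
plan(c,[[575,-10,245,4]])
E
```

```text
[551.05, 139.93, 223.59, 10.07] (56.05, [553.8, 140.4, 230.4], [180.0, -0.6, 10.1], [0.3, 1.5, -0.3], 25.9, 0.0)
[571.2 148.5   8.1  17.2   0.6]
[551.1 194.7   8.2  39.5   0.6]
[533.5 240.5   8.5  60.4   0.7]
[525.  288.5   9.5  61.4   0.6]
goal [575.0, -10.0, 245.0, 4.0] dp [-0.0132, 0.759, -0.107] ang z 0.0337
```

{"op": "step_arm", "data": {"targets": [{"dp": [0, 0.2, -0.107], "angular": [0, 0, 0.01], "fingers": 0.7}, {"dp": [0, 0.4, -0.107], "angular": [0, 0, 0.02], "fingers": 0.7}, {"dp": [-0.01, 0.6, -0.107], "angular": [0, 0, 0.03], "fingers": 0.7}, {"dp": [-0.013, 0.759, -0.107], "angular": [0, 0, 0.034], "fingers": 0.7}, {"dp": [-0.013, 0.759, -0.107], "angular": [0, 0, 0.034], "fingers": 0.7}, {"dp": [-0.013, 0.759, -0.107], "angular": [0, 0, 0.034], "fingers": 0.7}, {"dp": [-0.013, 0.759, -0.107], "angular": [0, 0, 0.034], "fingers": 0.7}, {"dp": [-0.013, 0.759, -0.107], "angular": [0, 0, 0.034], "fingers": 0.7}]}}

```text
time: 57.15
tool_pos: [574.9, -9.1, 244.9]
tcp_rot: [-180.0, 0.0, 4.0]
ft_force: [0.4, -0.7, -0.4]
finger_gap: 25.6
grip_force: 0.0
```

```bash
python3 - <<'E'
from h import *
c=adv([551.05,139.93,223.59,10.07],[-.013,.759,-.107],.034); print(np.round(c,2).tolist(),st())
p,P,im=wfit("tank",[557.5,-11.5,.065])
v=im.copy()
if p is not None:
    for b in SH["tank"]: cv2.polylines(v,[cv2.convexHull(proj(P,W(p,b)).astype(np.int32))],1,(0,0,255),1)
for t in tops(P,im,masks_of("wrist","cassette_1"),91): print(np.round(t,1))
h,_,_=wfit("hood",[471.6,-274.2,-.022],4)
p2,_,_=wfit("tank",[557.5,-11.5,.065])
_,Pt=look("side"); L=masks_of("side","cassette_1"); print([(np.round(d["at"]),round(d["conf"],2)) for d in L])
cv2.imwrite("pics/k.png",v)
plan(c,[[530,-150,250,46],[471.6,-250,250,88.8],[471.6,-274.2,151.5,88.8],[471.6,-274.2,51.5,88.8]])
E
```

```text
[575.03, -9.99, 244.99, 3.95] (57.15, [574.9, -9.1, 244.9], [-180.0, 0.0, 4.0], [0.4, -0.7, -0.4], 25.6, 0.0)
tank [556.47 -11.72   4.02] 0.051 bbox 178 328 129 209
[553.5 143.5   9.2  62.3   0.7]
[543.4 192.5   9.9  64.4   0.8]
[534.7 241.1  10.2  65.9   0.6]
hood [ 471.36 -273.84   -1.37] 0.016 bbox 364 511 201 289
none
[(array([220., 264.]), 0.84), (array([228., 252.]), 0.81), (array([234., 273.]), 0.71), (array([244., 227.]), 0.64), (array([238., 238.]), 0.55)]
goal [530.0, -150.0, 250.0, 46.0] dp [-0.2729, 0.6829, -0.025] ang z -0.2336
goal [471.6, -250.0, 250.0, 88.8] dp [-0.5625, 0.1373, -0.0] ang z -0.2378
goal [471.6, -274.2, 151.5, 88.8] dp [-0.121, 0.0025, 0.4925] ang z -0.0
goal [471.6, -274.2, 51.5, 88.8] dp [0.0, 0.0, 0.5] ang z -0.0
```

View pics/k.png

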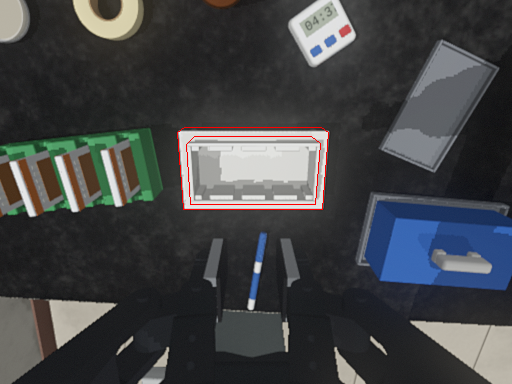

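The tank is empty, four cassettes stand in the rack, and the hood is in the tray at (460,262). I'll refine the tank fit with a thin flange.

```bash
python3 - <<'E'
from h import *
im,P=look("wrist"); L=masks_of("wrist","tank"); print([(np.round(d["at"]),round(d["conf"],2),d["pixels"].sum()) for d in L])
m=max(L,key=lambda d:d["pixels"].sum())["pixels"]
ct=max(cv2.findContours(m.astype(np.uint8),0,1)[0],key=cv2.contourArea); f=np.zeros((384,512),np.uint8); cv2.fillPoly(f,[ct],1)
for z0 in(0,30,36):
    SH["tank"]=[box(100,180,z0,40),box(76,156,0,53)]; p,e=fit([(P,f.astype(float))],"tank",[557.5,-11.5,.065]); print(z0,np.round([*p[:2],np.degrees(p[2])],2),round(e,4))
# brightness segmentation as independent check
g=cv2.cvtColor(im,cv2.COLOR_BGR2GRAY); b=((g>150)&(cv2.dilate(f,np.ones((9,9)))>0)).astype(np.uint8)
ct=max(cv2.findContours(b,0,1)[0],key=cv2.contourArea); f2=np.zeros((384,512),np.uint8); cv2.fillPoly(f2,[ct],1); p,e=fit([(P,f2.astype(float))],"tank",[557.5,-11.5,.065]); print("bright",np.round([*p[:2],np.degrees(p[2])],2),round(e,4))
E
```

```text
[(array([252., 171.]), 0.56, np.int64(11104)), (array([256., 268.]), 0.43, np.int64(545))]
0 [554.65 -11.64   3.71] 0.0615
30 [557.29 -11.48   3.9 ] 0.0303
36 [558.04 -11.45   4.  ] 0.023
bright [557.85 -11.03   3.9 ] 0.0068
```

{"op": "step_arm", "data": {"targets": [{"dp": [-0.05, 0.15, -0.025], "angular": [0, 0, -0.05], "fingers": 0.4}, {"dp": [-0.1, 0.3, -0.025], "angular": [0, 0, -0.1], "fingers": 0.4}, {"dp": [-0.17, 0.45, -0.025], "angular": [0, 0, -0.15], "fingers": 0.4}, {"dp": [-0.23, 0.6, -0.025], "angular": [0, 0, -0.2], "fingers": 0.4}, {"dp": [-0.273, 0.683, -0.025], "angular": [0, 0, -0.2336], "fingers": 0.4}, {"dp": [-0.273, 0.683, -0.025], "angular": [0, 0, -0.2336], "fingers": 0.4}, {"dp": [-0.273, 0.683, -0.025], "angular": [0, 0, -0.2336], "fingers": 0.4}, {"dp": [-0.273, 0.683, -0.025], "angular": [0, 0, -0.2336], "fingers": 0.4}]}}

```text
time: 58.7
tool_pos: [530.3, -149.2, 250.0]
tcp_rot: [-180.0, -0.0, 46.0]
ft_force: [-0.2, 0.3, 0.3]
finger_gap: 50.8
grip_force: 0.0
```

{"op": "step_arm", "data": {"targets": [{"dp": [-0.14, 0.03, 0], "angular": [0, 0, -0.05], "fingers": 0.4}, {"dp": [-0.28, 0.07, 0], "angular": [0, 0, -0.1], "fingers": 0.4}, {"dp": [-0.42, 0.1, 0], "angular": [0, 0, -0.15], "fingers": 0.4}, {"dp": [-0.5625, 0.137, 0], "angular": [0, 0, -0.2], "fingers": 0.4}, {"dp": [-0.5625, 0.137, 0], "angular": [0, 0, -0.238], "fingers": 0.4}, {"dp": [-0.5625, 0.137, 0], "angular": [0, 0, -0.238], "fingers": 0.4}, {"dp": [-0.5625, 0.137, 0], "angular": [0, 0, -0.238], "fingers": 0.4}, {"dp": [-0.5625, 0.137, 0], "angular": [0, 0, -0.238], "fingers": 0.4}]}}

```text
time: 59.7
tool_pos: [471.8, -249.5, 250.0]
tcp_rot: [180.0, -0.0, 88.8]
ft_force: [-0.4, -0.3, -0.1]
finger_gap: 51.5
grip_force: 0.0
```

```bash
python3 - <<'E'
from h import *
c=seq([575.03,-9.99,244.99,3.95],([-.273,.683,-.025],-.2336),([-.5625,.137,0],-.238)); print(np.round(c,2).tolist(),st())
h,P,im=wfit("hood",[471.4,-274.2,-.022],4)
print([(d["at"],d["conf"]) for d in pinpoint("wrist","hood_handle")],proj(P,W(h,[[0,0,80]],4)))
y=90+np.degrees(h[2]); plan(c,[[h[0],h[1],131.2,y],[h[0],h[1],51.2,y]])
E
```

```text
[471.53, -249.98, 249.99, 88.84] (59.7, [471.8, -249.5, 250.0], [180.0, -0.0, 88.8], [-0.4, -0.3, -0.1], 51.5, 0.0)
hood [ 471.83 -274.34   -0.82] 0.026 bbox 211 292 106 246
[([252.3, 190.3], 0.94)] [[252.03605578 187.95770827]]
goal [471.8, -274.3, 131.2, 89.2] dp [-0.1217, 0.004, 0.594] ang z -0.0019
goal [471.8, -274.3, 51.2, 89.2] dp [0.0, 0.0, 0.4] ang z -0.0
```

{"op": "step_arm", "data": {"targets": [{"dp": [-0.06, 0.003, 0.1], "angular": [0, 0, -0.001], "fingers": 0.4}, {"dp": [-0.121, 0.003, 0.25], "angular": [0, 0, -0.001], "fingers": 0.4}, {"dp": [-0.121, 0.003, 0.4], "angular": [0, 0, -0.001], "fingers": 0.4}, {"dp": [-0.121, 0.003, 0.55], "angular": [0, 0, -0.001], "fingers": 0.4}, {"dp": [-0.121, 0.003, 0.7], "angular": [0, 0, -0.001], "fingers": 0.4}, {"dp": [-0.121, 0.003, 0.85], "angular": [0, 0, -0.001], "fingers": 0.4}, {"dp": [-0.121, 0.003, 0.95], "angular": [0, 0, -0.001], "fingers": 0.4}, {"dp": [-0.121, 0.003, 0.99], "angular": [0, 0, -0.001], "fingers": 0.4}]}}

```text
time: 60.85
tool_pos: [469.8, -273.6, 49.0]
tcp_rot: [-179.8, -0.1, 89.0]
ft_force: [-0.1, 0.6, 0.5]
finger_gap: 51.4
grip_force: 0.0
```

{"op": "step_arm", "data": {"newtons": 40, "targets": [{"dp": [0, 0, 0], "angular": [0, 0, 0], "fingers": 0.4}, {"dp": [0, 0, 0], "angular": [0, 0, 0], "fingers": 1}, {"dp": [0, 0, 0], "angular": [0, 0, 0], "fingers": 1}, {"dp": [0, 0, 0], "angular": [0, 0, 0], "fingers": 1}, {"dp": [0, 0, 0], "angular": [0, 0, 0], "fingers": 1}, {"dp": [0, 0, 0], "angular": [0, 0, 0], "fingers": 1}, {"dp": [0, 0, 0], "angular": [0, 0, 0], "fingers": 1}, {"dp": [0, 0, 0], "angular": [0, 0, 0], "fingers": 1}]}}

```text
time: 61.85
tool_pos: [472.1, -274.7, 53.1]
tcp_rot: [179.9, 0.1, 89.0]
ft_force: [-2.4, 0.4, 6.3]
finger_gap: 13.1
grip_force: 40.6
```

```bash
python3 - <<'E'
from h import *
c=seq([471.53,-249.98,249.99,88.84],([-.121,.003,.99],-.001)); print(np.round(c,2).tolist(),st())
plan(c,[[471.8,-274.2,172,88.9],[515,-143,197,91.3],[557.9,-11.5,197,93.85],[557.9,-11.5,112,93.85],[557.9,-11.5,88,93.85]])
E
```

```text
[471.64, -274.19, 51.99, 89.02] (61.85, [472.1, -274.7, 53.1], [179.9, 0.1, 89.0], [-2.4, 0.4, 6.3], 13.1, 40.6)
goal [471.8, -274.2, 172.0, 88.9] dp [-0.0001, 0.0008, -0.6] ang z 0.0007
goal [515.0, -143.0, 197.0, 91.3] dp [0.66, 0.2034, -0.125] ang z -0.0133
goal [557.9, -11.5, 197.0, 93.8] dp [0.6525, 0.2294, -0.0] ang z -0.0142
goal [557.9, -11.5, 112.0, 93.8] dp [0.0, 0.0, 0.425] ang z -0.0
goal [557.9, -11.5, 88.0, 93.8] dp [0.0, 0.0, 0.12] ang z -0.0
```

{"op": "step_arm", "data": {"targets": [{"dp": [0, 0, -0.05], "angular": [0, 0, 0], "fingers": 1}, {"dp": [0, 0, -0.1], "angular": [0, 0, 0], "fingers": 1}, {"dp": [0, 0, -0.2], "angular": [0, 0, 0], "fingers": 1}, {"dp": [0, 0, -0.3], "angular": [0, 0, 0], "fingers": 1}, {"dp": [0, 0, -0.4], "angular": [0, 0, 0], "fingers": 1}, {"dp": [0, 0, -0.5], "angular": [0, 0, 0], "fingers": 1}, {"dp": [0, 0, -0.6], "angular": [0, 0, 0], "fingers": 1}, {"dp": [0, 0, -0.6], "angular": [0, 0, 0], "fingers": 1}]}}

```text
time: 62.85
tool_pos: [472.8, -275.0, 174.5]
tcp_rot: [179.8, 0.1, 89.0]
ft_force: [1.0, -0.1, -2.1]
finger_gap: 13.1
grip_force: 39.7
```

{"op": "step_arm", "data": {"targets": [{"dp": [0.1, 0.03, -0.05], "angular": [0, 0, -0.002], "fingers": 1}, {"dp": [0.2, 0.06, -0.1], "angular": [0, 0, -0.004], "fingers": 1}, {"dp": [0.3, 0.09, -0.125], "angular": [0, 0, -0.006], "fingers": 1}, {"dp": [0.4, 0.12, -0.125], "angular": [0, 0, -0.008], "fingers": 1}, {"dp": [0.5, 0.15, -0.125], "angular": [0, 0, -0.01], "fingers": 1}, {"dp": [0.6, 0.18, -0.125], "angular": [0, 0, -0.012], "fingers": 1}, {"dp": [0.66, 0.203, -0.125], "angular": [0, 0, -0.0126], "fingers": 1}, {"dp": [0.66, 0.203, -0.125], "angular": [0, 0, -0.0126], "fingers": 1}]}}

```text
time: 63.85
tool_pos: [514.5, -141.8, 196.7]
tcp_rot: [-180.0, -0.0, 91.4]
ft_force: [0.0, -0.6, -1.0]
finger_gap: 13.0
grip_force: 39.6
```

{"op": "step_arm", "data": {"targets": [{"dp": [0.1, 0.04, 0], "angular": [0, 0, -0.002], "fingers": 1}, {"dp": [0.2, 0.08, 0], "angular": [0, 0, -0.004], "fingers": 1}, {"dp": [0.3, 0.11, 0], "angular": [0, 0, -0.006], "fingers": 1}, {"dp": [0.4, 0.14, 0], "angular": [0, 0, -0.008], "fingers": 1}, {"dp": [0.5, 0.18, 0], "angular": [0, 0, -0.01], "fingers": 1}, {"dp": [0.6, 0.21, 0], "angular": [0, 0, -0.012], "fingers": 1}, {"dp": [0.653, 0.229, 0], "angular": [0, 0, -0.0142], "fingers": 1}, {"dp": [0.653, 0.229, 0], "angular": [0, 0, -0.0142], "fingers": 1}]}}

```text
time: 64.85
tool_pos: [557.3, -11.3, 196.8]
tcp_rot: [-180.0, 0.0, 93.9]
ft_force: [0.4, -0.1, -1.4]
finger_gap: 12.9
grip_force: 39.6
```

```bash
python3 - <<'E'
from h import *
c=seq([471.64,-274.19,51.99,89.02],([0,0,-.6],),([.66,.203,-.125],-.0126),([.653,.229,0],-.0142)); print(np.round(c,2).tolist(),st())
wfit("hood",[c[0],c[1],.067],c[2]-48)
plan(c,[[557.9,-11.5,103,93.85]])
E
```

```text
[557.34, -11.31, 196.99, 93.84] (64.85, [557.3, -11.3, 196.8], [-180.0, 0.0, 93.9], [0.4, -0.1, -1.4], 12.9, 39.6)
hood [557.06 -10.94   3.82] 0.255 bbox 156 348 82 356
goal [557.9, -11.5, 103.0, 93.8] dp [-0.0011, 0.0027, 0.47] ang z -0.0
```

{"op": "step_arm", "data": {"targets": [{"dp": [-0.001, 0.003, 0.08], "angular": [0, 0, 0], "fingers": 1}, {"dp": [-0.001, 0.003, 0.16], "angular": [0, 0, 0], "fingers": 1}, {"dp": [-0.001, 0.003, 0.24], "angular": [0, 0, 0], "fingers": 1}, {"dp": [-0.001, 0.003, 0.32], "angular": [0, 0, 0], "fingers": 1}, {"dp": [-0.001, 0.003, 0.39], "angular": [0, 0, 0], "fingers": 1}, {"dp": [-0.001, 0.003, 0.43], "angular": [0, 0, 0], "fingers": 1}, {"dp": [-0.001, 0.003, 0.45], "angular": [0, 0, 0], "fingers": 1}, {"dp": [-0.001, 0.003, 0.45], "angular": [0, 0, 0], "fingers": 1}]}}

```text
time: 65.95
tool_pos: [558.1, -11.4, 107.1]
tcp_rot: [180.0, 0.0, 93.8]
ft_force: [0.3, -0.1, -1.6]
finger_gap: 12.7
grip_force: 39.6
```

{"op": "step_arm", "data": {"targets": [{"dp": [0, 0, 0.01], "angular": [0, 0, 0], "fingers": 1}, {"dp": [0, 0, 0.02], "angular": [0, 0, 0], "fingers": 1}, {"dp": [0, 0, 0.03], "angular": [0, 0, 0], "fingers": 1}, {"dp": [0, 0, 0.04], "angular": [0, 0, 0], "fingers": 1}, {"dp": [0, 0, 0.05], "angular": [0, 0, 0], "fingers": 1}, {"dp": [0, 0, 0.06], "angular": [0, 0, 0], "fingers": 1}, {"dp": [0, 0, 0.07], "angular": [0, 0, 0], "fingers": 1}, {"dp": [0, 0, 0.07], "angular": [0, 0, 0], "fingers": 1}]}}

```text
time: 66.95
tool_pos: [557.7, -11.4, 92.7]
tcp_rot: [-180.0, -0.0, 93.8]
ft_force: [-0.1, -0.5, -1.9]
finger_gap: 13.3
grip_force: 39.6
```

{"op": "step_arm", "data": {"targets": [{"dp": [0, 0, 0.01], "angular": [0, 0, 0], "fingers": 1}, {"dp": [0, 0, 0.018], "angular": [0, 0, 0], "fingers": 1}, {"dp": [0, 0, 0.024], "angular": [0, 0, 0], "fingers": 1}, {"dp": [0, 0, 0.024], "angular": [0, 0, 0], "fingers": 1}, {"dp": [0, 0, 0.024], "angular": [0, 0, 0], "fingers": 0.4}, {"dp": [0, 0, 0.024], "angular": [0, 0, 0], "fingers": 0.4}, {"dp": [0, 0, 0.024], "angular": [0, 0, 0], "fingers": 0.4}, {"dp": [0, 0, 0.024], "angular": [0, 0, 0], "fingers": 0.4}]}}

```text
time: 67.95
tool_pos: [557.9, -11.5, 88.1]
tcp_rot: [-180.0, -0.0, 93.8]
ft_force: [-1.0, -0.7, 0.2]
finger_gap: 51.3
grip_force: 0.0
```

{"op": "step_arm", "data": {"targets": [{"dp": [0, 0, -0.05], "angular": [0, 0, 0], "fingers": 0.4}, {"dp": [0, 0, -0.15], "angular": [0, 0, 0], "fingers": 0.4}, {"dp": [0, 0, -0.3], "angular": [0, 0, 0], "fingers": 0.4}, {"dp": [0, 0, -0.45], "angular": [0, 0, 0], "fingers": 0.4}, {"dp": [0, 0, -0.6], "angular": [0, 0, 0], "fingers": 0.4}, {"dp": [0, 0, -0.75], "angular": [0, 0, 0], "fingers": 0.4}, {"dp": [0.05, 0, -0.9], "angular": [0, 0, 0], "fingers": 0.4}, {"dp": [0.1, 0, -0.9], "angular": [0, 0, 0], "fingers": 0.4}]}}

```text
time: 68.95
tool_pos: [558.5, 8.6, 273.4]
tcp_rot: [179.6, 0.1, 93.8]
ft_force: [1.0, 0.4, 0.3]
finger_gap: 51.2
grip_force: 0.0
```

{"op": "step_arm", "data": {"targets": [{"dp": [0, 0, 0], "angular": [0, 0, 0], "fingers": 0.4}, {"dp": [0, 0, 0], "angular": [0, 0, 0], "fingers": 0.4}, {"dp": [0, 0, 0], "angular": [0, 0, 0], "fingers": 0.4}, {"dp": [0, 0, 0], "angular": [0, 0, 0], "fingers": 0.4}, {"dp": [0, 0, 0], "angular": [0, 0, 0], "fingers": 0.4}, {"dp": [0, 0, 0], "angular": [0, 0, 0], "fingers": 0.4}, {"dp": [0, 0, 0], "angular": [0, 0, 0], "fingers": 0.4}, {"dp": [0, 0, 0], "angular": [0, 0, 0], "fingers": 0.4}]}}

```text
time: 69.95
tool_pos: [556.6, 8.5, 268.3]
tcp_rot: [180.0, 0.0, 93.8]
ft_force: [0.8, 0.1, 0.3]
finger_gap: 50.9
grip_force: 0.0
```

```bash
python3 - <<'E'
from h import *
print(st()); p,P,im=wfit("hood",[557.9,-11.5,.067],40)
a,Q=look("side"); o=np.zeros((384,800,3),np.uint8); o[:300,:400]=cv2.resize(im,(400,300)); o[:320,400:]=cv2.resize(a[140:300,180:380],(400,320)); cv2.imwrite("pics/z.png",o)
E
```

```text
(69.95, [556.6, 8.5, 268.3], [180.0, 0.0, 93.8], [0.8, 0.1, 0.3], 50.9, 0.0)
hood [557.84 -11.4    3.86] 0.025 bbox 208 294 103 249
```

View pics/z.png

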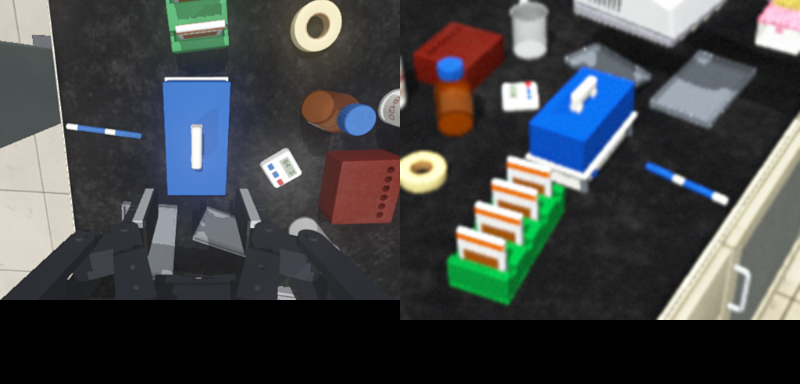

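The hood is back squarely on the tank, at (557.8,-11.4). All four cassettes stand upright in the rack, at (480..530,170..250) in the picture.

```bash
python3 -c "
from bench import *
print(hand_in())"
```

```text
the job is handed in; nothing more can be done
None
```

The job is handed in at about 70 s of robot time: the last pictures show all four cassettes upright in their own rack grooves and the hood back squarely on the tank, but the hand-in gave no verdict.

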